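# Load the embossing press bed and lock it

### The arm

A 7-joint arm with a two-finger parallel gripper is mounted at the origin on the work surface. World frame = base frame: x ahead of the robot, y to its left, z up, the work surface at z = 0. Lengths are in m, angles in rad, forces in N, time in s.
With the tool pointing down it reaches from about 0.425 to 0.825 m from the base axis. Payload 3.6 kg.
Tool frame: the origin (TCP) lies on the centre line of the jaws, within the pads' length; the fingertips stand 17 mm ahead of it and the grasp point (between the pads) lies 2 mm behind it; z points along the fingers, x is the direction in which the jaws open and shut, and the axes are right-handed (so a half turn about z gives the same grasp; the last joint's range is limited). The gripper opens to 85 mm and grips with 20 to 120 N. Pads are 22 mm wide; open, the fingers measure 114 mm over their backs; the gripper's body (76 mm by 85 mm) begins 54 mm behind the grasp point. The pads swing forward as they close: fully open they stand 13 mm farther back than shut.
Start: joints at [-1.212, 0.615, -0.013, 1.423, 0.008, 1.103, -0.04], TCP at [0.244, 0.602, 0.248] pointing down, gripper open.
Joint ranges: [-3.12, 3.12], [-0.3, 2.06], [-1.34, 1.32], [0.26, 2.42], [-1.36, 4.5], [0.01, 1.98], [-2.84, 2.84]. Speed limits (rad/s): [2.79, 2.79, 3.14, 3.14, 3.14, 3.14, 3.14].

### API

Orientations are given as a unit quaternion [x, y, z, w].
In Python, from plant import r gives the robot as it stands.
- The arm moves only by the tool drive_tool, never from a script. Its arguments are lists of equal length, an entry for each row: "dp": the shift along the tool's x, y, z normalised to -1 to 1, where 1 is 80 cm, a list of three; "angular": the turn, a rotation vector about the tool's x, y, z normalised to -1 to 1, where 1 is pi/2 rad, a list of three; "hand": the opening, from 0 (shut) to 1 (fully open). In form: {"dp": [[x, y, z], ...], "angular": [[wx, wy, wz], ...], "hand": [hand, ...]}. A call has exactly 5 rows; each row is the pose to reach, as a shift and turn from the pose commanded when the call began, along the tool's axes at that moment; what a row does not reach only later rows make up. A row lasts 1/12 s, in which the tool goes at most 41.7 mm and 7.16 degrees, less where a joint would pass 70% of its speed; a pose out of reach is approached as far as the arm can. A call with a number of a shift or a turn outside -1 to 1 is refused whole. A call with a gripper value outside its range is refused whole. The fingers move at their own pace and stop on an object; the grip force is fixed at half the most. Time passes only in rows, so rows that repeat a pose let the fingers close, or fill a call up. It gives the time, the measured TCP pose, the force and the opening at its end, in the units of the state.
- r.read_state(): the state, without advancing time (a new reading comes with each control period).
- r.camera(name): name is "scene" or "top" or "wrist"; returns the picture (384x512x3 uint8, blue, green, red); there is no depth.
- r.camera_model(name): a dict with "intrinsics" (3x3 intrinsics, pixels), "R" (3x3) and "t" (3): a world point X has camera coordinates R X + t. Camera axes: x right, y down, z forward; pixel columns grow to the right and rows downward; lengths in m; the calibration is good to about 2 mm. A picture is of the moment at which its call begins: read the wrist's pose just before it. camera_model takes no time and is no camera call; for the wrist camera it gives the pose at the moment of the call.
- r.close_job(): hands the job in, once; it reports no verdict.
The state is a dict: "t": time; "joint_positions": joint angles; "qd": joint speeds; "tau": joint torques, N m; "ee_pos": TCP position; "orientation": TCP orientation; "wrist_force": force on the tool from outside, world axes, zero at the start; "torque": the same for the moment, N m; "grip_width": finger opening in m.
Only numpy, scipy, OpenCV 4.12 (cv2) and the standard library are available. Lean on these libraries where they do the work, as an engineer would, in place of code of your own. Each camera call takes 0.05 s, during which the arm holds its last target.

### The job

Set up the embossing press: slide every die block lying on the bench, front edge first, into the lane of its own colour, so that its own front edge lifts the red catch, and push it in until the catch has dropped behind it; never touch a catch with the gripper. When all the blocks are in, fit the black square-bored handle fully down onto the brass square spindle and turn it clockwise all the way to the stop, then let go. Leave the bottle, the dish and the mallet where they are.

Things in the scene. Friction and masses are not known exactly. Their poses are not given: they have to be found in the camera images.
- press: Grey press bed fixed on the bench, three lanes side by side. Origin at bench level under the middle lane; x along the lanes from their open entry (robot side) to their closed end at x = 78 mm, y left, z up. Base plate 6 mm thick, x -205 to 93, y -117 to 117 mm; its first 100 mm (x -205 to -103) is a free apron to set a block down on. A block pressed down drags and jams; carried 1 to 3 mm clear it runs in freely.
- home_yellow (a point): Push the yellow block until its rib centre is here, in the yellow lane (x = 12, y = -76 mm in the press, 54 mm up; axes as the press): the catch drops once it is within 4 mm of here, and the closed end stops it 4 mm beyond. Behind it the dropped catch leaves up to 17 mm of play. Lane colour patches: on the apron's near edge and on top of the roof bar.
- home_white (a point): Push the white block until its rib centre is here, in the white lane (x = 12, y = 0 mm in the press, 54 mm up; axes as the press): the catch drops once it is within 4 mm of here, and the closed end stops it 4 mm beyond. Behind it the dropped catch leaves up to 17 mm of play. Lane colour patches: on the apron's near edge and on top of the roof bar.
- home_blue (a point): Push the blue block until its rib centre is here, in the blue lane (x = 12, y = 76 mm in the press, 54 mm up; axes as the press): the catch drops once it is within 4 mm of here, and the closed end stops it 4 mm beyond. Behind it the dropped catch leaves up to 17 mm of play. Lane colour patches: on the apron's near edge and on top of the roof bar.
- lane_mouth (a point): Middle of the white lane's mouth, on the base plate (6 mm above the bench), x = -103 mm in the press. Lanes are 70 mm wide, between 6 mm aluminium walls with tops 28 mm above the bench that start here.
- roof_bar (a point): Middle of the top, 50 mm above the bench, of the steel bar roofing the far 25 mm of all lanes (x 53 to 78 mm in the press); its underside is 40 mm above the bench, so a block cannot be set in from above, only slid in.
- catch_pin (a point): Hinge pin of the white lane's red catch, x = -88 mm in the press, 46 mm above the bench (other lanes alike, 76 mm aside). The catch arm, 12 mm wide, 6 thick, covers only the strip 20 to 32 mm left (+y) of the lane's middle; it slopes down inward to its tip at x = -43 mm, 10 mm above the bench. Pin posts rise to 56 mm. A pushed block whose front starts short of x = -95 mm lifts it.
- die_yellow_grip (a point): Die block with a yellow grip, about 0.35 kg, maybe absent: aluminium plate 100 x 64 x 28 mm (x, y, z), upright yellow rib on it 16 x 24 x 40 mm. This point: rib's centre, 48 mm above the plate's underside. x to the block's front edge (62 mm ahead, black line beside it; rear edge 38 mm behind), z up. Lies flat, x within 0.55 rad of the lanes' direction.
- die_white_grip (a point): Die block with a white grip, about 0.35 kg, maybe absent: aluminium plate 100 x 64 x 28 mm (x, y, z), upright white rib on it 16 x 24 x 40 mm. This point: rib's centre, 48 mm above the plate's underside. x to the block's front edge (62 mm ahead, black line beside it; rear edge 38 mm behind), z up. Lies flat, x within 0.55 rad of the lanes' direction.
- die_blue_grip (a point): Die block with a blue grip, about 0.35 kg, maybe absent: aluminium plate 100 x 64 x 28 mm (x, y, z), upright blue rib on it 16 x 24 x 40 mm. This point: rib's centre, 48 mm above the plate's underside. x to the block's front edge (62 mm ahead, black line beside it; rear edge 38 mm behind), z up. Lies flat, x within 0.55 rad of the lanes' direction.
- catch_yellow (a joint): Red gravity catch of the yellow lane, rad: 0 = down, its tip blocking the lane; grows as lifted, about 0.5 riding on a block, at most 0.9; falls by its own weight (60 g). Shape: see catch_pin.
- catch_white (a joint): Red gravity catch of the white lane, rad: 0 = down, its tip blocking the lane; grows as lifted, about 0.5 riding on a block, at most 0.9; falls by its own weight (60 g). Shape: see catch_pin.
- catch_blue (a joint): Red gravity catch of the blue lane, rad: 0 = down, its tip blocking the lane; grows as lifted, about 0.5 riding on a block, at most 0.9; falls by its own weight (60 g). Shape: see catch_pin.
- handle_hub (a point): Loose black handle, 0.25 kg, standing upright on the bench: hub 44 x 44 x 40 mm high with a 21 mm square bore right through; steel bar with ball ends along x, 131 mm over all, balls 19 mm, bar 12 mm, centred 11 mm above the hub's underside. This point: hub's centre, 20 mm above its underside; x along the bar, z up. Grip the hub across y. Any of 4 square positions fits.
- spindle_seat (a point): On the spindle's axis, top of its round collar, 30 mm above the bench (x -70, y -200 mm in the press); turns with the spindle, z up. A brass square shaft, 18 mm over flats lying along this x and y, rises 32 mm from here, its top 8 mm tapering to 11 mm. Handle fully on: hub's underside rests here, hub centre 20 mm up. White pointer along x.
- spindle (a joint): Turn of the spindle in rad: starts at 0 to 0.4, grows clockwise seen from above, hard stop at 1.4 (pointer at the red mark); about 0.08 N m of friction, stays where left. The handle has about 0.1 rad of free play on the shaft, so turn a little past.
- bottle_mid (a point): Bystander: amber bottle with a green cap, 60 mm across, 130 mm tall; its centre.
- dish_mid (a point): Bystander: white dish of brass rings, 96 mm across, 28 mm tall; its centre.
- mallet_mid (a point): Bystander: mallet with a white head and wooden handle, about 220 mm long, lying on the bench; near its middle, 27 mm up.
Mind the look-alikes: they are no part of the job. Leave any purple look-alike of the part that bears die_blue_grip alone.

How it is judged:
On the way, in this order (a step that is already met when the one before it is completed fails the run):
1. every block present is home in the lane of its colour with the catches down (x of die_yellow_grip in the frame of press between -0.01 and 0.019 m and y of die_yellow_grip in the frame of press between -0.084 and -0.068 m and z of die_yellow_grip in the frame of press between 0.049 and 0.059 m and angle between each of die_yellow_grip, die_white_grip, die_blue_grip's own z axis and vertical below 0.08 rad and x of die_white_grip in the frame of press between -0.01 and 0.019 m and y of die_white_grip in the frame of press between -0.008 and 0.008 m and z of die_white_grip in the frame of press between 0.049 and 0.059 m and x of die_blue_grip in the frame of press between -0.01 and 0.019 m and y of die_blue_grip in the frame of press between 0.068 and 0.084 m and z of die_blue_grip in the frame of press between 0.049 and 0.059 m and value of joint each of catch_yellow, catch_white, catch_blue below 0.08 rad), for 0.3 s.
2. the handle is fully down on the spindle, not yet turned to the stop (horizontal distance between handle_hub and spindle_seat below 0.005 m and z of handle_hub in the frame of spindle_seat between 0.015 and 0.024 m and angle between handle_hub's own z axis and vertical below 0.08 rad and (angle between the x axis of handle_hub and the x axis of spindle_seat, either way round below 0.2 rad or angle between the x axis of handle_hub and the y axis of spindle_seat, either way round below 0.2 rad) and value of joint spindle below 1.1 rad), for 0.2 s.
3. the spindle is turned to its stop with the handle on it (horizontal distance between handle_hub and spindle_seat below 0.005 m and z of handle_hub in the frame of spindle_seat between 0.015 and 0.024 m and angle between handle_hub's own z axis and vertical below 0.08 rad and (angle between the x axis of handle_hub and the x axis of spindle_seat, either way round below 0.2 rad or angle between the x axis of handle_hub and the y axis of spindle_seat, either way round below 0.2 rad) and value of joint spindle above 1.25 rad), for 0.2 s.
At the end, for the whole second after the job is handed in: Every block present is flat in its own colour's lane, front first, grip centre between x = -10 and 19 mm of the press and within 8 mm of the lane's middle; catches below 0.08 rad; handle upright, square and fully down on the spindle (5 mm); spindle beyond 1.25 rad; all at rest (all of step 1 and all of step 3 and linear speed of each of handle, die_yellow, die_white, die_blue below 0.02 m/s); the robot touches nothing.
It fails at once if a catch is touched by the robot (contact force between any of the fingers, the arm and catch_yellow above 1 N or contact force between any of the fingers, the arm and catch_white above 1 N or contact force between any of the fingers, the arm and catch_blue above 1 N).
It fails at once if the bottle is moved or tipped (distance of bottle_mid from where it was at the start of the episode above 0.04 m or angle between bottle_mid's own z axis and vertical above 0.5 rad).
It fails at once if the dish is moved or tipped (distance of dish_mid from where it was at the start of the episode above 0.04 m or angle between dish_mid's own z axis and vertical above 0.5 rad).
It fails at once if the mallet is moved or tipped (distance of mallet_mid from where it was at the start of the episode above 0.04 m or angle between mallet_mid's own z axis and vertical above 0.5 rad).
Of die_yellow, die_white, die_blue only 2 to 3 are there at a start; the rules pass over those that are not, and their reading is None.
At some moment in a run one of die_yellow, die_white, die_blue may be knocked a few centimetres aside while the robot is not near it.
Once in a run the grip may slacken for a moment while it holds something.
It also fails if it takes over 210 s, if anything falls off the work surface, if the arm or the gripper's body presses on something with over 40 N, if the wrist force passes 120 N, or if a joint passes its speed limit or range.

## Working session

There is one attempt and no reset: what is moved stays moved. The work goes in short steps, Python scripts to look and compute and a tool call to move; the robot and the scene stay as the last step left them, time stands still between calls to the robot, and variables do not carry over. Pictures are saved under pics/ and viewed, and the job is handed in when it is done.

Besides the shell and the picture viewer there is one more tool, called as name(argument=value, ...), one argument or row to a line, values as JSON. drive_tool: Moves the arm, as the interface text tells. Scaled input: -1 to 1 covers 80 cm each way for a shift and pi/2 rad each way for a turn. Its arguments: {"type":"object","properties":{"dp":{"type":"array","items":{"type":"array","items":{"type":"number"}}},"angular":{"type":"array","items":{"type":"array","items":{"type":"number"}}},"hand":{"type":"array","items":{"type":"number"}}},"required":["dp","angular","hand"]}

```bash
ls; mkdir -p pics; python3 - <<'E'
from plant import r
import cv2,numpy as np
s=r.read_state();print(s)
for n in ["scene","top","wrist"]:
    m=r.camera_model(n);print(n,m)
    cv2.imwrite(f"pics/a_{n}.png",r.camera(n))
E
```

```text
pics
{'t': 0.0, 'joint_positions': array([-1.21251238,  0.6159179 , -0.01261875,  1.42494722,  0.00808005,
        1.10339796, -0.0403851 ]), 'qd': array([ 0.00080293, -0.0002723 ,  0.00010115, -0.000546  ,  0.00041594,
       -0.00170538, -0.00089632]), 'tau': array([-7.12333599e-05, -4.69216919e+01,  2.59030731e-01, -1.71033865e+01,
        9.92169196e-03,  9.64258244e-03,  9.72645324e-06]), 'ee_pos': array([0.24369019, 0.6017895 , 0.24712293]), 'orientation': array([ 8.29242811e-01,  5.58886968e-01, -1.08106604e-03,  7.40570796e-04]), 'wrist_force': array([ 0.44865796,  0.05421634, -0.19846259]), 'torque': array([-0.01524855, -0.02685182, -0.03415269]), 'grip_width': 0.08549840070568952}
scene {'intrinsics': array([[427.51671254,   0.        , 255.10414962],
       [  0.        , 427.51671254, 192.56393259],
       [  0.        ,   0.        ,   1.        ]]), 'R': array([[ 7.53748098e-01,  6.57163086e-01, -6.95018542e-04],
       [ 5.53995240e-01, -6.35985570e-01, -5.37225864e-01],
       [-3.53487028e-01,  4.04547936e-01, -8.43438135e-01]]), 't': array([-0.35854815, -0.27843671,  1.69712594])}
top {'intrinsics': array([[369.62264062,   0.        , 252.83968233],
       [  0.        , 369.62264062, 190.15296515],
       [  0.        ,   0.        ,   1.        ]]), 'R': array([[-0.02685255, -0.99961054,  0.00759677],
       [-0.99150609,  0.02566585, -0.12750272],
       [ 0.12725808, -0.01095602, -0.99180913]]), 't': array([-0.06850801,  0.50336655,  1.27833606])}
wrist {'intrinsics': array([[264.48928628,   0.        , 256.84474489],
       [  0.        , 264.48928628, 192.41811851],
       [  0.        ,   0.        ,   1.        ]]), 'R': array([[ 0.37536941,  0.92687195, -0.00248732],
       [ 0.88811007, -0.35890086,  0.28714226],
       [ 0.2652514 , -0.10999343, -0.95788472]]), 't': array([-0.64811802, -0.03676639,  0.37975686])}
```

```bash
python3 -c "
import cv2
for n in ['scene','top']:
    i=cv2.imread(f'pics/a_{n}.png'); cv2.imwrite(f'pics/b_{n}.png',cv2.resize(i,(800,600),interpolation=cv2.INTER_CUBIC))
"
```

```text
(no output)
```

View pics/b_top.png

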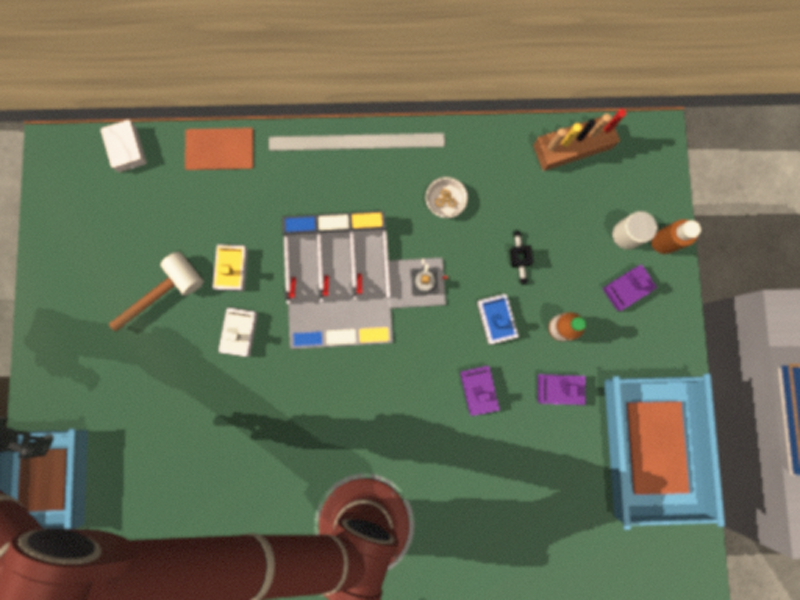

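View pics/b_scene.png

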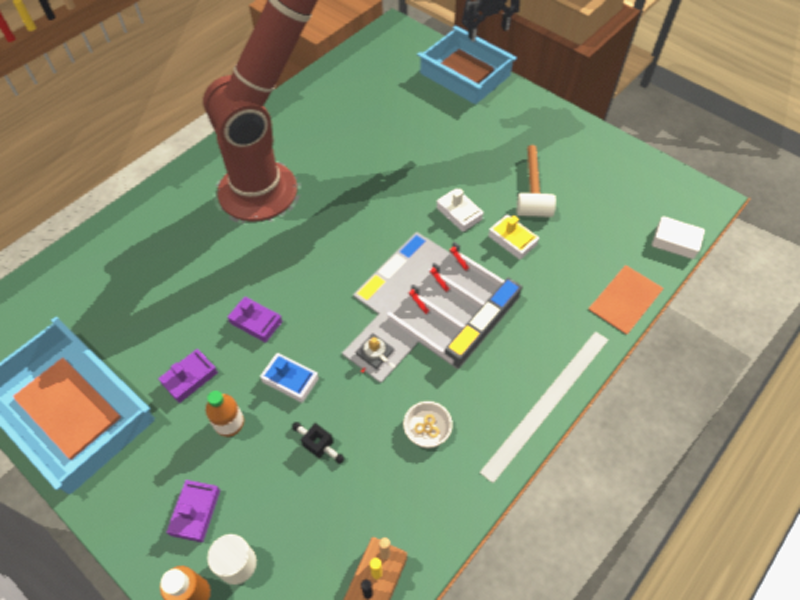

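View pics/a_wrist.png

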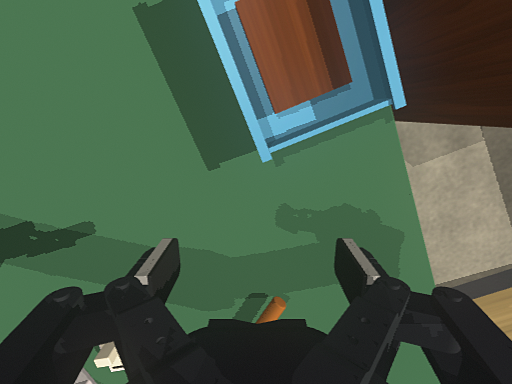

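```bash
cat > h.py <<'E'
from plant import r
import cv2,numpy as np
from scipy.spatial.transform import Rotation as Ro
def model(n): 
    m=r.camera_model(n); return np.array(m['intrinsics']),np.array(m['R']),np.array(m['t'])
def ray(M,uv,z):
    K,R,t=M; d=R.T@np.linalg.solve(K,[uv[0],uv[1],1.0]); c=-R.T@t
    return c+d*(z-c[2])/d[2]
def proj(M,X):
    K,R,t=M; p=K@(R@np.asarray(X,float)+t); return p[:2]/p[2]
def tri(M1,u1,M2,u2):
    A=[];b=[]
    for (K,R,t),u in((M1,u1),(M2,u2)):
        d=R.T@np.linalg.solve(K,[u[0],u[1],1.0]);d/=np.linalg.norm(d);c=-R.T@t
        P=np.eye(3)-np.outer(d,d);A.append(P);b.append(P@c)
    return np.linalg.lstsq(np.vstack(A),np.hstack(b),rcond=None)[0]
def blobs(img,col,minA=25):
    h=cv2.cvtColor(img,cv2.COLOR_BGR2HSV)
    rg={'blue':((105,150,60),(122,255,255)),'yellow':((20,120,120),(33,255,255)),'red':((0,170,90),(6,255,255)),
        'purple':((130,100,50),(155,255,255)),'green':((45,180,60),(75,255,255)),'white':((0,0,185),(179,40,255))}[col]
    m=cv2.inRange(h,*rg)
    n,l,st,c=cv2.connectedComponentsWithStats(m)
    out=[]
    for i in range(1,n):
        if st[i,4]>=minA:
            cs=cv2.findContours((l==i).astype(np.uint8),cv2.RETR_EXTERNAL,cv2.CHAIN_APPROX_NONE)[0]
            out.append((c[i].round(1),st[i,4],cv2.minAreaRect(cs[0])))
    return m,out
def go(pos,yaw,tilt=None):
    """tool down; tool x axis at world yaw (mod pi, nearest). prints dp, angular"""
    s=r.read_state(); p=s['ee_pos'];R=Ro.from_quat(s['orientation'])
    best=None
    for k in(-1,0,1,2):
        T=Ro.from_euler('z',yaw+k*np.pi)*Ro.from_euler('x',np.pi)
        rv=(R.inv()*T).as_rotvec()
        if best is None or np.linalg.norm(rv)<np.linalg.norm(best): best=rv
    dp=R.inv().apply(np.array(pos)-p)/0.8
    print('t %.2f dp'%s['t'],dp.round(4).tolist(),'ang',(best/(np.pi/2)).round(4).tolist(),'dist %.3f rot %.1f'%(np.linalg.norm(dp)*.8,np.degrees(np.linalg.norm(best))),'q7 %.2f'%s['joint_positions'][6])
def st():
    s=r.read_state(); R=Ro.from_quat(s['orientation']).as_matrix()
    print('t %.2f'%s['t'],'p',s['ee_pos'].round(4),'yaw %.4f'%np.arctan2(R[1,0],R[0,0]),'zax',R[:,2].round(3),'F',s['wrist_force'].round(1),'w %.4f'%s['grip_width'],'q',s['joint_positions'].round(2))
E
python3 - <<'E'
from h import *
for n in ['top','scene']:
    M=model(n);im=cv2.imread(f'pics/a_{n}.png')
    for c in ['blue','yellow','red']:
        for b in blobs(im,c)[1]: print(n,c,b[0],b[1],'box',np.round(b[2][0],1),np.round(b[2][1],1),round(b[2][2],1),'z0',ray(M,b[0],0.006).round(3),'z50',ray(M,b[0],0.05).round(3))
im=cv2.imread('pics/a_top.png')
cv2.imwrite('pics/c1.png',cv2.resize(im[120:260,120:300],None,fx=4.4,fy=4.4,interpolation=cv2.INTER_CUBIC)[:600,:800])
cv2.imwrite('pics/c2.png',cv2.resize(im[130:270,240:420],None,fx=4.2,fy=4.2,interpolation=cv2.INTER_CUBIC)[:600,:800])
E
```

```text
top blue [191.4 143.2] 132 box [191.5 143.2] [ 7.4 17.4] 86.2 z0 [0.684 0.139 0.006] z50 [0.673 0.132 0.05 ]
top blue [318.7 203.6] 280 box [318.7 203.6] [22.1 12.6] 74.5 z0 [ 0.45  -0.318  0.006] z50 [ 0.446 -0.31   0.05 ]
top blue [196.7 216.3] 99 box [196.5 216. ] [ 6. 15.] 90.0 z0 [0.416 0.122 0.006] z50 [0.413 0.115 0.05 ]
top blue [510.4 243.4] 29 box [510. 244.] [14.  2.] 90.0 z0 [ 0.289 -0.997  0.006] z50 [ 0.291 -0.966  0.05 ]
top yellow [366.2  84.5] 71 box [365.7  85.2] [ 5.3 16.6] 33.7 z0 [ 0.895 -0.52   0.006] z50 [ 0.876 -0.505  0.05 ]
top yellow [234.4 140.5] 191 box [234.5 140.5] [ 9. 19.] 90.0 z0 [ 0.691 -0.019  0.006] z50 [ 0.679 -0.021  0.05 ]
top yellow [146.2 170.6] 345 box [146.2 170.4] [14.8 23.7] 5.2 z0 [0.586 0.304 0.006] z50 [0.578 0.291 0.05 ]
top yellow [238.6 213.9] 152 box [239. 214.] [ 8. 18.] 90.0 z0 [ 0.42  -0.029  0.006] z50 [ 0.417 -0.03   0.05 ]
top red [393.1  76.7] 77 box [393.1  76.6] [ 4.5 17.7] 41.6 z0 [ 0.923 -0.623  0.006] z50 [ 0.904 -0.605  0.05 ]
top red [208.3 182.8] 26 box [208.  182.5] [11.  2.] 90.0 z0 [0.536 0.079 0.006] z50 [0.529 0
[... 776 characters left out ...]
 z50 [ 0.437 -0.051  0.05 ]
scene yellow [296.6 217.3] 189 box [296.8 217.3] [ 9.9 19.1] 45.0 z0 [0.662 0.001 0.006] z50 [ 0.675 -0.02   0.05 ]
scene yellow [240.2 362.8] 83 box [240.  363.5] [13.  6.] 90.0 z0 [ 0.832 -0.473  0.006] z50 [ 0.839 -0.478  0.05 ]
scene red [ 3.6 19. ] 70 box [ 2.6 18. ] [18.2  4.8] 59.0 z0 [-1.061 -0.064  0.006] z50 [-0.989 -0.084  0.05 ]
scene red [293.3 164.7] 37 box [293.4 164.9] [15.3  2.5] 56.3 z0 [0.516 0.168 0.006] z50 [0.534 0.141 0.05 ]
scene red [280.8 178.4] 38 box [280.9 178.6] [15.3  2.5] 56.3 z0 [0.52  0.091 0.006] z50 [0.537 0.066 0.05 ]
scene red [267.5 192.3] 41 box [267.5 192.5] [15.8  2.8] 54.5 z0 [0.522 0.013 0.006] z50 [ 0.539 -0.009  0.05 ]
```

View pics/c1.png

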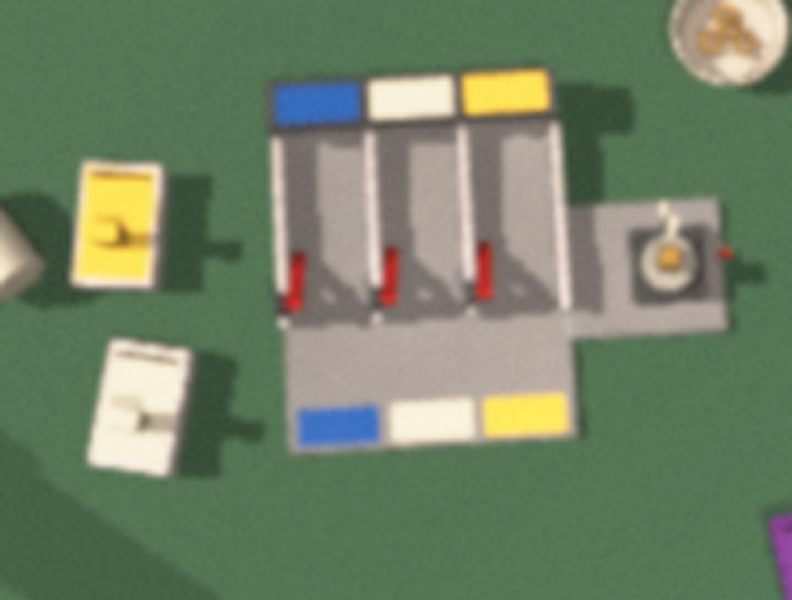

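View pics/c2.png

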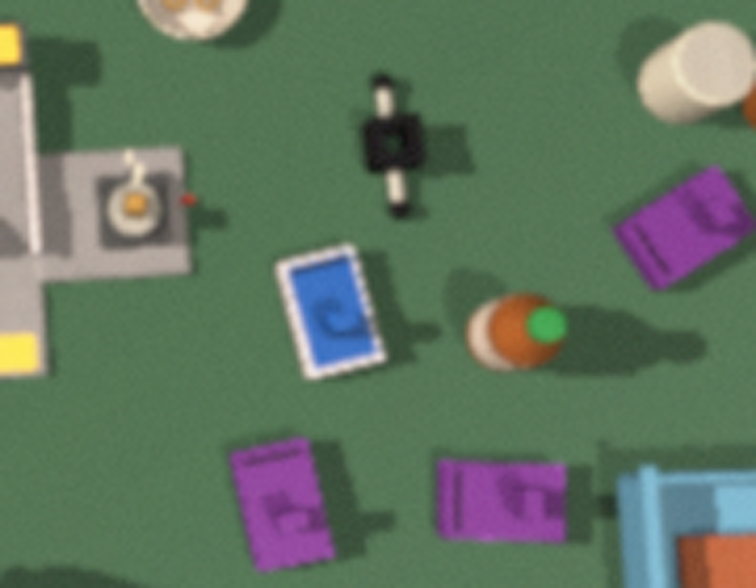

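```bash
python3 - <<'E'
from h import *
K,R,t=model('wrist');s=r.read_state();T=Ro.from_quat(s['orientation'])
print(T.inv().apply(-R.T@t-s['ee_pos']).round(4)); print((T.inv().as_matrix()@R.T).round(3))
go((0.45,0.29,0.25),0)
E
```

```text
[-0.0006 -0.0738 -0.1255]
[[ 1.     0.    -0.   ]
 [ 0.     0.958  0.287]
 [ 0.    -0.287  0.958]]
t 0.15 dp [-0.2647, 0.3853, -0.0027] ang [0.0008, 0.0011, 0.755] dist 0.374 rot 68.0 q7 -0.04
```

drive_tool(
  dp=[
    [-0.132,0.193,0],
    [-0.132,0.193,0],
    [-0.132,0.193,0],
    [-0.132,0.193,0],
    [-0.132,0.193,0],
  ],
  angular=[
    [0,0,0.39],
    [0,0,0.39],
    [0,0,0.39],
    [0,0,0.39],
    [0,0,0.39],
  ],
  hand=[1,1,1,1,1],
)

```text
t: 0.57
ee_pos: [0.3516, 0.4405, 0.2484]
orientation: [0.961, 0.276, 0.001, 0.002]
wrist_force: [0.3, -0.7, 0.3]
grip_width: 0.0853
```

```bash
python3 -c "
from h import *
st();go((0.53,0.2,0.21),0.02)"
```

```text
t 0.57 p [0.3516 0.4405 0.2484] yaw 0.5597 zax [ 0.002 -0.004 -1.   ] F [ 0.3 -0.7  0.3] w 0.0853 q [-1.05  0.48  0.17  1.68 -0.09  0.99 -0.29]
t 0.57 dp [0.0294, 0.3729, 0.0497] ang [0.003, -0.0006, 0.3436] dist 0.302 rot 30.9 q7 -0.29
```

drive_tool(
  dp=[
    [0.03,0.373,0.05],
    [0.03,0.373,0.05],
    [0.03,0.373,0.05],
    [0.03,0.373,0.05],
    [0.03,0.373,0.05],
  ],
  angular=[
    [0,0,0.344],
    [0,0,0.344],
    [0,0,0.344],
    [0,0,0.344],
    [0,0,0.344],
  ],
  hand=[1,1,1,1,1],
)

```text
t: 0.98
ee_pos: [0.4736, 0.2812, 0.2204]
orientation: [1.0, 0.014, -0.0, 0.0]
wrist_force: [1.0, 0.1, 0.1]
grip_width: 0.0851
```

```bash
python3 -c "
from h import *
st();go((0.53,0.2,0.21),0.02)"
```

```text
t 0.98 p [0.4736 0.2812 0.2204] yaw 0.0289 zax [-0. -0. -1.] F [1.  0.1 0.1] w 0.0851 q [-0.78  0.5   0.31  1.76 -0.19  0.91 -0.36]
t 0.98 dp [0.0675, 0.1035, 0.013] ang [0.0001, 0.0001, 0.0057] dist 0.099 rot 0.5 q7 -0.36
```

drive_tool(
  dp=[
    [0.068,0.104,0.013],
    [0.068,0.104,0.013],
    [0.068,0.104,0.013],
    [0.068,0.104,0.013],
    [0.068,0.104,0.013],
  ],
  angular=[
    [0,0,0.006],
    [0,0,0.006],
    [0,0,0.006],
    [0,0,0.006],
    [0,0,0.006],
  ],
  hand=[1,1,1,1,1],
)

```text
t: 1.4
ee_pos: [0.5304, 0.2001, 0.2099]
orientation: [1.0, 0.01, -0.0, 0.0]
wrist_force: [-0.8, 0.8, 1.1]
grip_width: 0.0855
```

```bash
python3 -c "
from h import *
st()
M=model('wrist');im=r.camera('wrist');cv2.imwrite('pics/d1.png',im);np.savez('pics/d1.npz',K=M[0],R=M[1],t=M[2])
cv2.imwrite('pics/d1b.png',cv2.resize(im,(800,600),interpolation=cv2.INTER_CUBIC))"
```

```text
t 1.40 p [0.5304 0.2001 0.2099] yaw 0.0205 zax [-0.001 -0.    -1.   ] F [-0.8  0.8  1.1] w 0.0855 q [-0.6   0.54  0.31  1.73 -0.2   0.91 -0.18]
```

View pics/d1b.png

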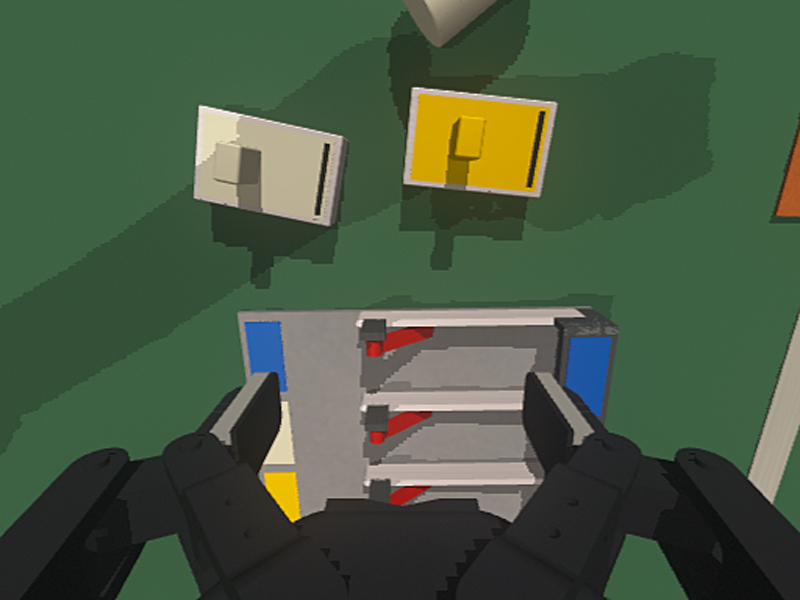

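```bash
python3 -c "
from h import *
im=cv2.imread('pics/d1.png')
a=cv2.resize(im[50:150,115:240],None,fx=6,fy=6,interpolation=cv2.INTER_CUBIC)
b=cv2.resize(im[50:150,250:360],None,fx=6,fy=6,interpolation=cv2.INTER_CUBIC)
c=cv2.resize(im[190:320,145:400],None,fx=3.1,fy=3.1,interpolation=cv2.INTER_CUBIC)
cv2.imwrite('pics/e1.png',a);cv2.imwrite('pics/e2.png',b);cv2.imwrite('pics/e3.png',c)"
```

```text
(no output)
```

View pics/e1.png

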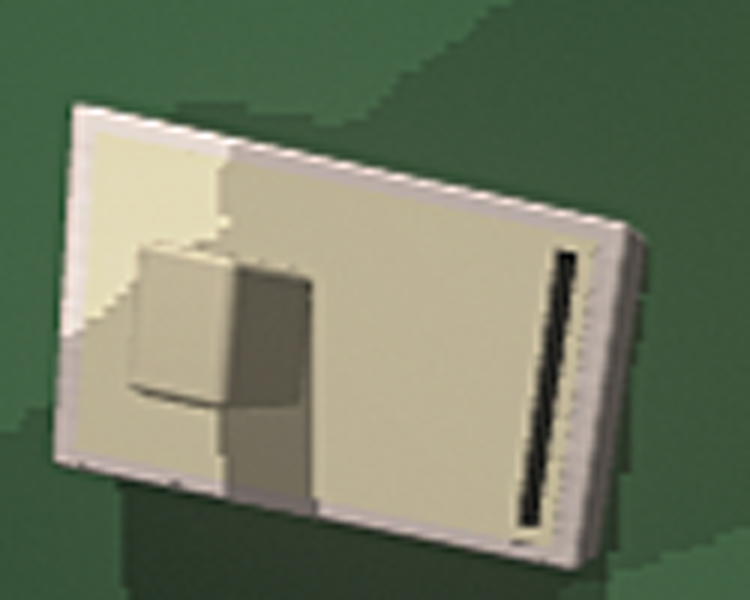

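View pics/e2.png

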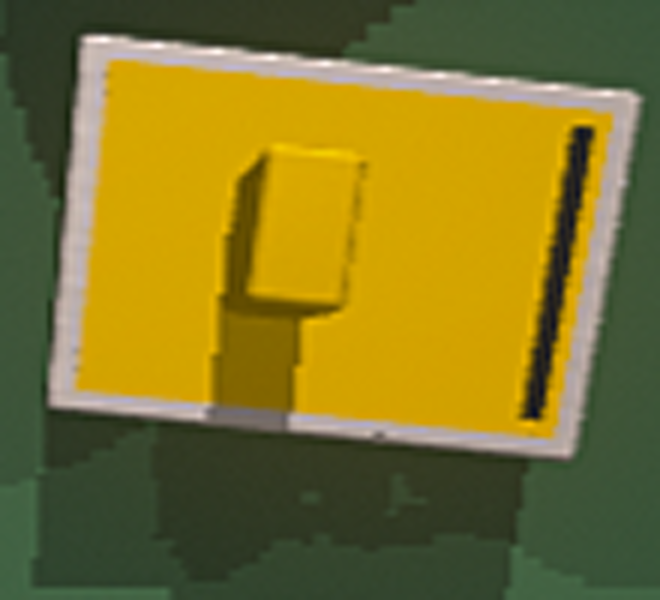

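View pics/e3.png

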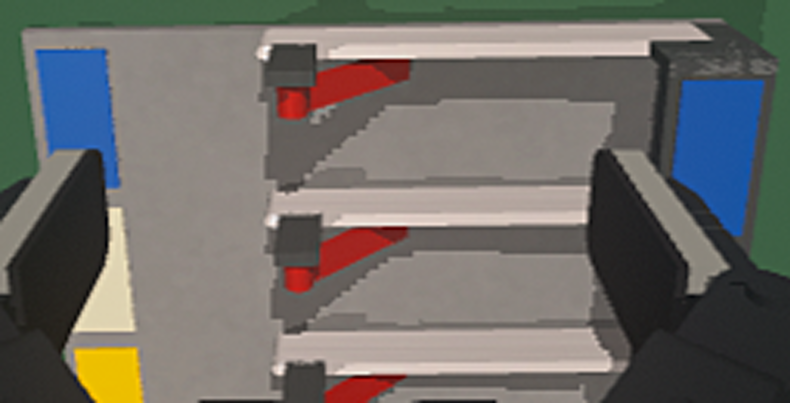

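```bash
cat > m1.py <<'E'
from h import *
d=np.load('pics/d1.npz');M=(d['K'],d['R'],d['t'])
def px(l,o,f): return [np.array(p)/f-0.5*(1-1/f)*0+np.array(o) for p in l]
def rect(name,pl,rib,o,f):
    P=np.array([ray(M,u,0.028) for u in px(pl,o,f)])[:,:2]; # TL,TR,BR,BL = rear-left,front-left,front-right,rear-right
    c=P.mean(0); ax=(P[1]+P[2]-P[0]-P[3])/2; yw=np.arctan2(ax[1],ax[0]); lat=(P[0]+P[1]-P[2]-P[3])/2; yw2=np.arctan2(lat[1],lat[0])-np.pi/2
    u=np.array([np.cos(yw),np.sin(yw)])
    Q=np.array([ray(M,v,0.068) for v in px(rib,o,f)])[:,:2]
    print(name,'c',c.round(4),'L %.4f W %.4f'%(np.linalg.norm(ax),np.linalg.norm(lat)),'yaw %.3f %.3f'%(yw,yw2),'rib from plate',(c-0.012*u).round(4),'rib top',Q.mean(0).round(4),'rib size',np.linalg.norm(Q[1]-Q[0]).round(4),np.linalg.norm(Q[2]-Q[1]).round(4))
if __name__=='__main__':
    rect('white',[(75,103),(628,227),(575,568),(55,463)],[(140,245),(238,262),(222,405),(130,387)],(115,50),6)
    rect('yellow',[(82,35),(638,92),(573,458),(50,405)],[(270,145),(365,155),(342,310),(248,300)],(250,50),6)
    o=(145,190);f=3.1
    for n,p,z in [('apron -205,117',(22,28),.006),('base 93?,117',(725,20),.006),('w1 bot',(320,58),.028),('w1 bot',(650,57),.028),('w2 start',(265,226),.028),('w2 r',(590,222),.028),('w3 s',(272,373),.028),('w3 r',(610,370),.028),
      ('roof patch TL',(683,80),.05),('roof patch TR',(768,78),.05),('roof bar left corner far',(778,70),.05),('roof near left corner ',(668,78),.05),('apr patch TL',(37,50),.006),('apr patch TR',(105,48),.006),('apr BR',(118,188),.006),('white patch TR',(122,208),.006),('white BR',(135,331),.006),('yel TR',(138,348),.006)]:
        print(n,ray(M,px([p],o,f)[0],z).round(4))
E
python3 m1.py
```

```text
white c [0.4324 0.2766] L 0.0992 W 0.0628 yaw -0.183 -0.181 rib from plate [0.4206 0.2788] rib top [0.4207 0.2788] rib size 0.0154 0.0224
yellow c [0.5808 0.2956] L 0.0987 W 0.0628 yaw -0.074 -0.066 rib from plate [0.5689 0.2965] rib top [0.569  0.2963] rib size 0.0149 0.0229
apron -205,117 [0.3925 0.162  0.006 ]
base 93?,117 [0.689  0.1719 0.006 ]
w1 bot [0.5194 0.1593 0.028 ]
w1 bot [0.6508 0.1626 0.028 ]
w2 start [0.4968 0.0827 0.028 ]
w2 r [0.6349 0.0877 0.028 ]
w3 s [0.4994 0.0072 0.028 ]
w3 r [0.6519 0.0123 0.028 ]
roof patch TL [0.6555 0.1617 0.05  ]
roof patch TR [0.687  0.1631 0.05  ]
roof bar left corner far [0.6902 0.1664 0.05  ]
roof near left corner  [0.6498 0.1623 0.05  ]
apr patch TL [0.398  0.1522 0.006 ]
apr patch TR [0.4271 0.1537 0.006 ]
apr BR [0.4286 0.087  0.006 ]
white patch TR [0.4298 0.0769 0.006 ]
white BR [0.4321 0.0108 0.006 ]
yel TR [0.4331 0.0012 0.006 ]
```

```bash
python3 -c "
from h import *
go((0.569,0.2964,0.12),-0.07)
go((0.569,0.2964,0.058),-0.07)"
```

```text
t 1.45 dp [0.0522, -0.1166, 0.1125] ang [-0.0005, 0.0009, 0.0598] dist 0.136 rot 5.4 q7 -0.18
t 1.45 dp [0.0523, -0.1165, 0.19] ang [-0.0005, 0.0009, 0.0598] dist 0.183 rot 5.4 q7 -0.18
```

drive_tool(
  dp=[
    [0.052,-0.1165,0.06],
    [0.052,-0.1165,0.11],
    [0.0523,-0.1165,0.113],
    [0.0523,-0.1165,0.113],
    [0.0523,-0.1165,0.113],
  ],
  angular=[
    [0,0,0.06],
    [0,0,0.06],
    [0,0,0.06],
    [0,0,0.06],
    [0,0,0.06],
  ],
  hand=[0.6,0.6,0.6,0.6,0.6],
)

```text
t: 1.87
ee_pos: [0.5658, 0.3005, 0.1158]
orientation: [1.0, -0.031, -0.004, 0.0]
wrist_force: [-0.9, 0.6, 1.7]
grip_width: 0.0511
```

```bash
python3 -c "
from h import *
st()
go((0.569,0.2964,0.058),-0.07)"
```

```text
t 1.87 p [0.5658 0.3005 0.1158] yaw -0.0624 zax [-0.008 -0.    -1.   ] F [-0.9  0.6  1.7] w 0.0511 q [-0.69  0.76  0.29  1.59 -0.28  0.84 -0.35]
t 1.87 dp [0.0049, 0.0048, 0.0722] ang [0.0005, 0.0049, 0.0048] dist 0.058 rot 0.6 q7 -0.35
```

drive_tool(
  dp=[
    [0,0,0],
    [0,0,0],
    [0,0,0],
    [0,0,0.0],
    [0,0,0.0],
  ],
  angular=[
    [0,0,0],
    [0,0,0],
    [0,0,0],
    [0,0,0],
    [0,0,0],
  ],
  hand=[0.6,0.6,0.6,0.6,0.6],
)

```text
t: 2.28
ee_pos: [0.5704, 0.2946, 0.1215]
orientation: [0.999, -0.036, 0.001, -0.0]
wrist_force: [0.0, 0.1, -0.7]
grip_width: 0.0515
```

```bash
python3 -c "
from h import *
st()
go((0.569,0.2964,0.058),-0.07)"
```

```text
t 2.28 p [0.5704 0.2946 0.1215] yaw -0.0721 zax [ 0.002  0.001 -1.   ] F [ 0.   0.1 -0.7] w 0.0515 q [-0.68  0.75  0.3   1.59 -0.27  0.84 -0.35]
t 2.28 dp [-0.002, -0.002, 0.0794] ang [-0.0006, -0.0012, -0.0014] dist 0.064 rot 0.2 q7 -0.35
```

drive_tool(
  dp=[
    [-0.001,-0.001,0.02],
    [-0.001,-0.001,0.04],
    [-0.001,-0.001,0.06],
    [-0.001,-0.001,0.075],
    [-0.001,-0.001,0.079],
  ],
  angular=[
    [0,0,0],
    [0,0,0],
    [0,0,0],
    [0,0,0],
    [0,0,0],
  ],
  hand=[0.6,0.6,0.6,0.6,0.6],
)

```text
t: 2.7
ee_pos: [0.5678, 0.2955, 0.055]
orientation: [0.999, -0.036, -0.002, 0.001]
wrist_force: [-0.2, 0.1, 0.1]
grip_width: 0.0513
```

```bash
python3 -c "
from h import *
st()
go((0.569,0.2964,0.058),-0.07)"
```

```text
t 2.70 p [0.5678 0.2955 0.055 ] yaw -0.0711 zax [-0.003 -0.002 -1.   ] F [-0.2  0.1  0.1] w 0.0513 q [-0.67  0.84  0.27  1.63 -0.3   0.72 -0.32]
t 2.70 dp [0.0014, -0.0012, -0.0038] ang [0.0011, 0.002, -0.0007] dist 0.003 rot 0.2 q7 -0.32
```

Close the fingers.

drive_tool(
  dp=[
    [0,0,0],
    [0,0,0],
    [0,0,0],
    [0,0,0.0],
    [0,0,0.0],
  ],
  angular=[
    [0,0,0],
    [0,0,0],
    [0,0,0],
    [0,0,0],
    [0,0,0],
  ],
  hand=[0,0,0,0,0],
)

```text
t: 3.12
ee_pos: [0.5699, 0.2966, 0.058]
orientation: [0.999, -0.035, 0.001, -0.001]
wrist_force: [0.2, -0.4, 2.6]
grip_width: 0.0149
```

```bash
python3 -c "
from h import *
st()
cv2.imwrite('pics/f1.png',r.camera('wrist'))"
```

```text
t 3.12 p [0.5699 0.2966 0.058 ] yaw -0.0707 zax [ 0.002  0.001 -1.   ] F [ 0.2 -0.4  2.6] w 0.0149 q [-0.67  0.83  0.27  1.63 -0.3   0.72 -0.33]
```

View pics/f1.png

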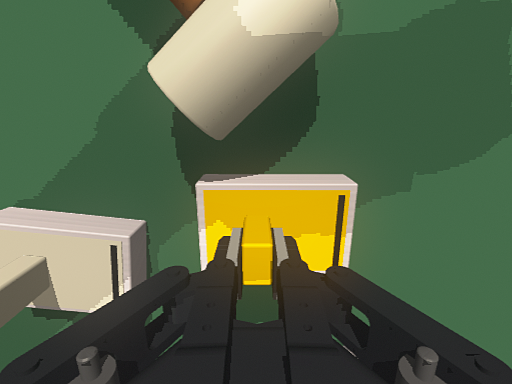

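drive_tool(
  dp=[
    [0,0,-0.02],
    [0,0,-0.05],
    [0,0,-0.08],
    [0,0,-0.105],
    [0,0,-0.12],
  ],
  angular=[
    [0,0,0],
    [0,0,0],
    [0,0,0],
    [0,0,0],
    [0,0,0],
  ],
  hand=[0,0,0,0,0],
)

```text
t: 3.58
ee_pos: [0.5695, 0.2966, 0.1546]
orientation: [0.999, -0.035, 0.001, -0.001]
wrist_force: [0.7, 0.8, -2.4]
grip_width: 0.0149
```

```bash
cat >> h.py <<'E'
O=np.array([0.601,0.0516]);YW=0.034
def P(x,y): return O+np.array([[np.cos(YW),-np.sin(YW)],[np.sin(YW),np.cos(YW)]])@np.array([x,y])
def inP(p): return np.array([[np.cos(YW),np.sin(YW)],[-np.sin(YW),np.cos(YW)]])@(np.array(p[:2])-O)
E
python3 -c "
from h import *
st()
print(P(-.166,-.076))
go((*P(-.166,-.076),.15),YW)"
```

```text
t 3.58 p [0.5695 0.2966 0.1546] yaw -0.0706 zax [ 0.002  0.001 -1.   ] F [ 0.7  0.8 -2.4] w 0.0149 q [-0.69  0.71  0.31  1.57 -0.26  0.9  -0.36]
[ 0.43767944 -0.02999899]
t 3.58 dp [-0.1356, 0.4188, 0.0051] ang [-0.0007, -0.0012, -0.0666] dist 0.352 rot 6.0 q7 -0.36
```

drive_tool(
  dp=[
    [-0.006,0.02,0],
    [-0.016,0.05,0],
    [-0.029,0.09,0],
    [-0.042,0.13,0],
    [-0.055,0.17,0],
  ],
  angular=[
    [0,0,-0.01],
    [0,0,-0.02],
    [0,0,-0.03],
    [0,0,-0.05],
    [0,0,-0.066],
  ],
  hand=[0,0,0,0,0],
)

```text
t: 4.0
ee_pos: [0.5139, 0.1626, 0.152]
orientation: [1.0, 0.018, -0.001, 0.0]
wrist_force: [1.0, -0.8, -2.8]
grip_width: 0.0151
```

```bash
python3 -c "
from h import *
st()
go((*P(-.166,-.076),.15),YW)"
```

```text
t 4.00 p [0.5139 0.1626 0.152 ] yaw 0.0355 zax [-0.002 -0.001 -1.   ] F [ 1.  -0.8 -2.8] w 0.0151 q [-0.53  0.58  0.27  1.86 -0.22  0.73 -0.09]
t 4.00 dp [-0.1038, 0.2372, 0.0028] ang [0.0005, 0.0012, 0.001] dist 0.207 rot 0.1 q7 -0.09
```

drive_tool(
  dp=[
    [-0.02,0.045,0],
    [-0.04,0.09,0],
    [-0.06,0.137,0],
    [-0.08,0.183,0],
    [-0.095,0.217,0],
  ],
  angular=[
    [0,0,0],
    [0,0,0],
    [0,0,0],
    [0,0,0],
    [0,0,0],
  ],
  hand=[0,0,0,0,0],
)

```text
t: 4.42
ee_pos: [0.4427, -0.0156, 0.1524]
orientation: [1.0, 0.015, -0.001, 0.001]
wrist_force: [1.1, -0.9, -3.3]
grip_width: 0.0149
```

drive_tool(
  dp=[
    [-0.004,0.01,0],
    [-0.008,0.02,0],
    [-0.008,0.02,0],
    [-0.008,0.02,0],
    [-0.008,0.02,0],
  ],
  angular=[
    [0,0,0],
    [0,0,0],
    [0,0,0],
    [0,0,0],
    [0,0,0],
  ],
  hand=[0,0,0,0,0],
)

```text
t: 4.83
ee_pos: [0.4402, -0.0268, 0.1526]
orientation: [1.0, 0.018, 0.0, -0.0]
wrist_force: [0.4, -0.4, -2.4]
grip_width: 0.0147
```

```bash
python3 -c "
from h import *
st()
go((*P(-.166,-.076),.066),YW)
M=model('wrist');im=r.camera('wrist');cv2.imwrite('pics/g1.png',im);np.savez('pics/g1.npz',K=M[0],R=M[1],t=M[2])
cv2.imwrite('pics/g1b.png',cv2.resize(im,(800,600),interpolation=cv2.INTER_CUBIC))"
```

```text
t 4.83 p [ 0.4402 -0.0268  0.1526] yaw 0.0360 zax [ 0.     0.001 -1.   ] F [ 0.4 -0.4 -2.4] w 0.0147 q [-0.17  0.45  0.25  2.12 -0.2   0.59  0.26]
t 4.83 dp [-0.0033, 0.004, 0.1082] ang [-0.0005, -0.0002, 0.0013] dist 0.087 rot 0.1 q7 0.26
```

View pics/g1b.png

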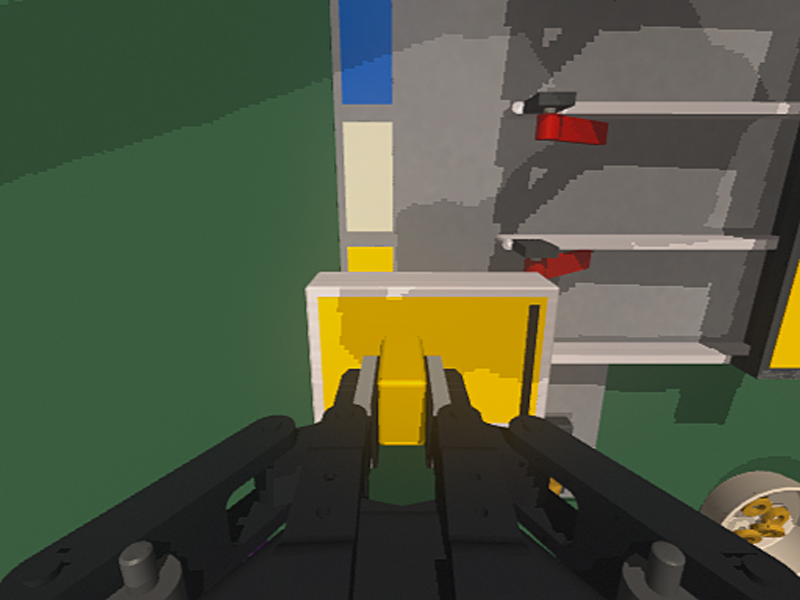

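```bash
python3 -c "
from h import *
d=np.load('pics/g1.npz');M=(d['K'],d['R'],d['t'])
for p,z in [((500,236),.028),((770,235),.028),((600,362),.028),((720,361),.028),((520,101),.028),((790,101),.028),((332,200),.006),((342,271),.006),((340,0),.006)]:
    w=ray(M,np.array(p)*.64,z); print(p,w.round(4),inP(w).round(4))
"
```

```text
(500, 236) [0.4974 0.0141 0.028 ] [-0.1048 -0.034 ]
(770, 235) [0.6598 0.0205 0.028 ] [ 0.0577 -0.0331]
(600, 362) [ 0.5721 -0.0663  0.028 ] [-0.0329 -0.1169]
(720, 361) [ 0.6511 -0.0627  0.028 ] [ 0.0462 -0.116 ]
(520, 101) [0.5007 0.0885 0.028 ] [-0.099   0.0403]
(790, 101) [0.6494 0.0938 0.028 ] [0.0498 0.0405]
(332, 200) [0.3928 0.0303 0.006 ] [-0.2088 -0.0142]
(342, 271) [ 0.3989 -0.016   0.006 ] [-0.2042 -0.0607]
(340, 0) [0.3986 0.1404 0.006 ] [-0.1992  0.0956]
```

drive_tool(
  dp=[
    [-0.003,0.004,0.03],
    [-0.003,0.004,0.06],
    [-0.003,0.004,0.08],
    [-0.003,0.004,0.095],
    [-0.003,0.004,0.103],
  ],
  angular=[
    [0,0,0],
    [0,0,0],
    [0,0,0],
    [0,0,0],
    [0,0,0],
  ],
  hand=[0,0,0,0,0],
)

```text
t: 5.3
ee_pos: [0.4371, -0.0303, 0.0688]
orientation: [1.0, 0.018, -0.001, -0.0]
wrist_force: [0.5, 0.2, -3.4]
grip_width: 0.015
```

drive_tool(
  dp=[
    [0,0,0.003],
    [0,0,0.003],
    [0,0,0.003],
    [0,0,0.003],
    [0,0,0.003],
  ],
  angular=[
    [0,0,0],
    [0,0,0],
    [0,0,0],
    [0,0,0],
    [0,0,0],
  ],
  hand=[0,0,0,0,0],
)

```text
t: 5.72
ee_pos: [0.4377, -0.0316, 0.0686]
orientation: [1.0, 0.017, 0.001, 0.0]
wrist_force: [-0.2, -0.3, -3.3]
grip_width: 0.015
```

```bash
python3 -c "
from h import *
st()
print(inP(r.read_state()['ee_pos']))
go((*P(.0135,-.076),.066),YW)"
```

```text
t 5.72 p [ 0.4377 -0.0316  0.0686] yaw 0.0333 zax [ 0.002 -0.    -1.   ] F [-0.2 -0.3 -3.3] w 0.0150 q [-0.09  0.61  0.16  2.2  -0.28  0.35  0.34]
[-0.16605086 -0.07762311]
t 5.72 dp [0.2244, -0.0022, 0.0036] ang [0.0001, -0.001, -0.0005] dist 0.180 rot 0.1 q7 0.34
```

drive_tool(
  dp=[
    [0,-0.002,0.002],
    [0.01,-0.002,0.0035],
    [0.02,-0.002,0.0035],
    [0.03,-0.002,0.0035],
    [0.04,-0.002,0.0035],
  ],
  angular=[
    [0,0,0],
    [0,0,0],
    [0,0,0],
    [0,0,0],
    [0,0,0],
  ],
  hand=[0,0,0,0,0],
)

```text
t: 6.13
ee_pos: [0.4698, -0.029, 0.065]
orientation: [1.0, 0.017, -0.0, -0.0]
wrist_force: [-0.6, 0.4, -3.6]
grip_width: 0.0149
```

```bash
python3 -c "
from h import *
st()
print(inP(r.read_state()['ee_pos']))
go((*P(.0135,-.076),.066),YW)"
```

```text
t 6.13 p [ 0.4698 -0.029   0.065 ] yaw 0.0334 zax [-0.001  0.    -1.   ] F [-0.6  0.4 -3.6] w 0.0149 q [-0.1   0.65  0.18  2.11 -0.27  0.4   0.32]
[-0.13381376 -0.07607147]
t 6.13 dp [0.1841, -0.0002, -0.0013] ang [-0.0, 0.0004, -0.0004] dist 0.147 rot 0.1 q7 0.32
```

drive_tool(
  dp=[
    [0.012,0,-0.001],
    [0.025,0,-0.001],
    [0.038,0,-0.001],
    [0.05,0,-0.001],
    [0.062,0,-0.001],
  ],
  angular=[
    [0,0,0],
    [0,0,0],
    [0,0,0],
    [0,0,0],
    [0,0,0],
  ],
  hand=[0,0,0,0,0],
)

```text
t: 6.55
ee_pos: [0.5198, -0.0274, 0.0657]
orientation: [1.0, 0.017, -0.0, 0.0]
wrist_force: [-0.6, 0.4, -2.7]
grip_width: 0.0152
```

```bash
python3 -c "
from h import *
st()
print(inP(r.read_state()['ee_pos']))
go((*P(.0135,-.076),.066),YW)"
```

```text
t 6.55 p [ 0.5198 -0.0274  0.0657] yaw 0.0333 zax [-0. -0. -1.] F [-0.6  0.4 -2.7] w 0.0152 q [-0.12  0.69  0.2   1.98 -0.26  0.5   0.3 ]
[-0.08385134 -0.076144  ]
t 6.55 dp [0.1217, -0.0003, -0.0003] ang [0.0001, 0.0, -0.0005] dist 0.097 rot 0.0 q7 0.30
```

drive_tool(
  dp=[
    [0.015,0,-0.0005],
    [0.03,0,-0.0005],
    [0.045,0,-0.0005],
    [0.06,0,-0.0005],
    [0.075,0,-0.0005],
  ],
  angular=[
    [0,0,0],
    [0,0,0],
    [0,0,0],
    [0,0,0],
    [0,0,0],
  ],
  hand=[0,0,0,0,0],
)

```text
t: 6.97
ee_pos: [0.5796, -0.0252, 0.066]
orientation: [1.0, 0.017, -0.0, 0.0]
wrist_force: [-0.4, 0.1, -3.0]
grip_width: 0.0146
```

```bash
python3 -c "
from h import *
st()
print(inP(r.read_state()['ee_pos']))
go((*P(.0135,-.076),.066),YW)"
```

```text
t 6.97 p [ 0.5796 -0.0252  0.066 ] yaw 0.0334 zax [-0. -0. -1.] F [-0.4  0.1 -3. ] w 0.0146 q [-0.13  0.75  0.21  1.81 -0.25  0.61  0.27]
[-0.02395783 -0.07607663]
t 6.97 dp [0.0468, -0.0001, 0.0] ang [0.0001, 0.0002, -0.0004] dist 0.037 rot 0.0 q7 0.27
```

drive_tool(
  dp=[
    [0.012,0,0],
    [0.024,0,0],
    [0.036,0,0],
    [0.044,0,0],
    [0.0475,0,0],
  ],
  angular=[
    [0,0,0],
    [0,0,0],
    [0,0,0],
    [0,0,0],
    [0,0,0],
  ],
  hand=[0,0,0,0,0],
)

```text
t: 7.38
ee_pos: [0.618, -0.024, 0.0661]
orientation: [1.0, 0.017, 0.001, 0.0]
wrist_force: [0.2, 0.1, -2.5]
grip_width: 0.0149
```

drive_tool(
  dp=[
    [0.0,0,0],
    [0,0,0],
    [0,0,0],
    [0,0,0],
    [0,0,0],
  ],
  angular=[
    [0,0,0],
    [0,0,0],
    [0,0,0],
    [0,0,0],
    [0,0,0],
  ],
  hand=[0,0,0,0,0],
)

```text
t: 7.8
ee_pos: [0.6162, -0.0242, 0.0664]
orientation: [1.0, 0.016, -0.0, -0.0]
wrist_force: [0.0, -0.7, -2.7]
grip_width: 0.015
```

```bash
python3 -c "
from h import *
st()
print(inP(r.read_state()['ee_pos']))
im=r.camera('wrist');cv2.imwrite('pics/g2b.png',cv2.resize(im,(800,600),interpolation=cv2.INTER_CUBIC))"
```

```text
t 7.80 p [ 0.6162 -0.0242  0.0664] yaw 0.0330 zax [-0.  0. -1.] F [ 0.  -0.7 -2.7] w 0.0150 q [-0.13  0.79  0.22  1.7  -0.25  0.68  0.26]
[ 0.0126228  -0.07626458]
```

View pics/g2b.png

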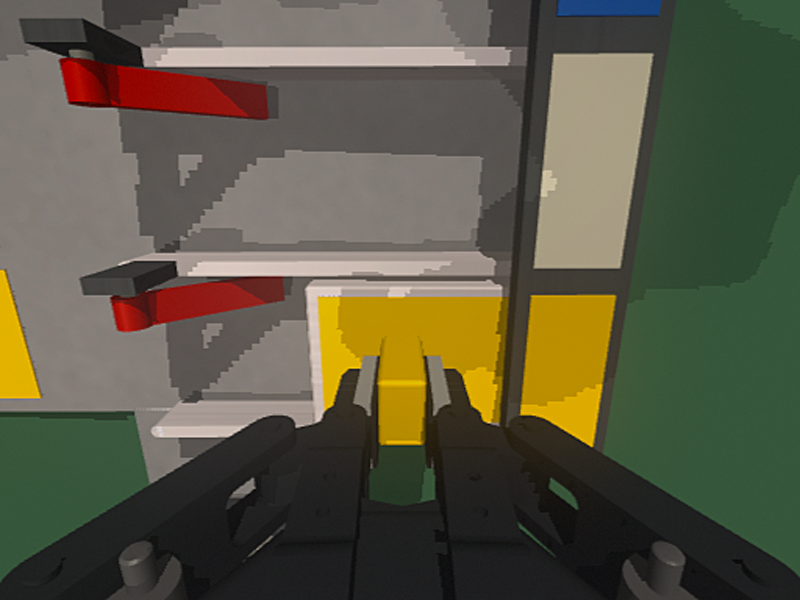

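drive_tool(
  dp=[
    [0.001,0,0.002],
    [0.001,0,0.002],
    [0.001,0,0.002],
    [0.001,0,0.002],
    [0.001,0,0.002],
  ],
  angular=[
    [0,0,0],
    [0,0,0],
    [0,0,0],
    [0,0,0],
    [0,0,0],
  ],
  hand=[0,0,0.35,0.35,0.35],
)

```text
t: 8.27
ee_pos: [0.618, -0.0243, 0.0653]
orientation: [1.0, 0.017, 0.001, 0.0]
wrist_force: [-0.1, -0.7, 0.2]
grip_width: 0.0298
```

drive_tool(
  dp=[
    [0.0,0,0],
    [0,0,-0.03],
    [0,0,-0.06],
    [0,0,-0.1],
    [0,0,-0.13],
  ],
  angular=[
    [0,0,0],
    [0,0,0],
    [0,0,0],
    [0,0,0],
    [0,0,0],
  ],
  hand=[0.35,0.35,0.35,0.35,0.35],
)

```text
t: 8.68
ee_pos: [0.618, -0.0244, 0.171]
orientation: [1.0, 0.016, 0.001, 0.0]
wrist_force: [0.2, -0.1, 1.2]
grip_width: 0.0299
```

```bash
python3 -c "
from h import *
st()
im=r.camera('wrist');cv2.imwrite('pics/g3b.png',cv2.resize(im,(800,600),interpolation=cv2.INTER_CUBIC))
go((0.47,0.22,.2),0)"
```

```text
t 8.68 p [ 0.618  -0.0244  0.171 ] yaw 0.0328 zax [ 0.002 -0.    -1.   ] F [ 0.2 -0.1  1.2] w 0.0299 q [-0.16  0.66  0.27  1.62 -0.21  0.89  0.22]
t 8.73 dp [-0.1783, -0.312, -0.0322] ang [0.0005, -0.0076, 0.0209] dist 0.289 rot 2.0 q7 0.22
```

View pics/g3b.png

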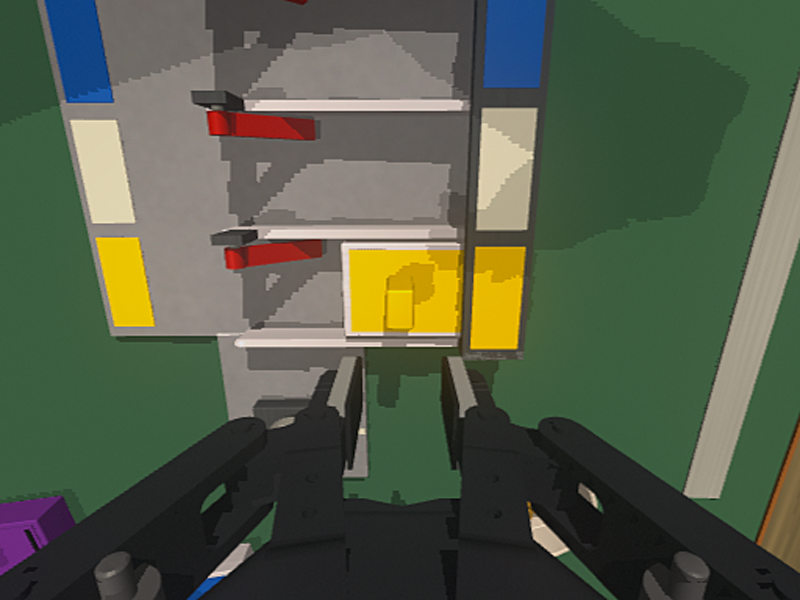

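drive_tool(
  dp=[
    [-0.015,-0.026,-0.01],
    [-0.04,-0.07,-0.03],
    [-0.065,-0.115,-0.03],
    [-0.09,-0.16,-0.03],
    [-0.115,-0.2,-0.03],
  ],
  angular=[
    [0,0,0.01],
    [0,0,0.02],
    [0,0,0.02],
    [0,0,0.02],
    [0,0,0.02],
  ],
  hand=[0.6,0.6,0.6,0.6,0.6],
)

```text
t: 9.15
ee_pos: [0.5192, 0.135, 0.1932]
orientation: [1.0, 0.001, 0.001, -0.001]
wrist_force: [-0.8, 0.8, -0.5]
grip_width: 0.051
```

drive_tool(
  dp=[
    [-0.025,-0.043,0],
    [-0.045,-0.08,0],
    [-0.06,-0.105,0],
    [-0.063,-0.112,0],
    [-0.063,-0.112,0],
  ],
  angular=[
    [0,0,0],
    [0,0,0],
    [0,0,0],
    [0,0,0],
    [0,0,0],
  ],
  hand=[0.6,0.6,0.6,0.6,0.6],
)

```text
t: 9.57
ee_pos: [0.4686, 0.2246, 0.1927]
orientation: [1.0, 0.003, -0.0, -0.001]
wrist_force: [0.2, -0.7, 0.3]
grip_width: 0.0512
```

```bash
python3 -c "
from h import *
st()
M=model('wrist');im=r.camera('wrist');cv2.imwrite('pics/d2.png',im);np.savez('pics/d2.npz',K=M[0],R=M[1],t=M[2])
cv2.imwrite('pics/d2b.png',cv2.resize(im,(800,600),interpolation=cv2.INTER_CUBIC))
Q=proj(M,(0.4207,0.2788,0.068));print(Q*1.5625)"
```

```text
t 9.57 p [0.4686 0.2246 0.1927] yaw 0.0066 zax [-0.     0.001 -1.   ] F [ 0.2 -0.7  0.3] w 0.0512 q [-0.69  0.49  0.3   1.88 -0.2   0.8  -0.28]
[322.69549017 209.22252345]
```

View pics/d2b.png

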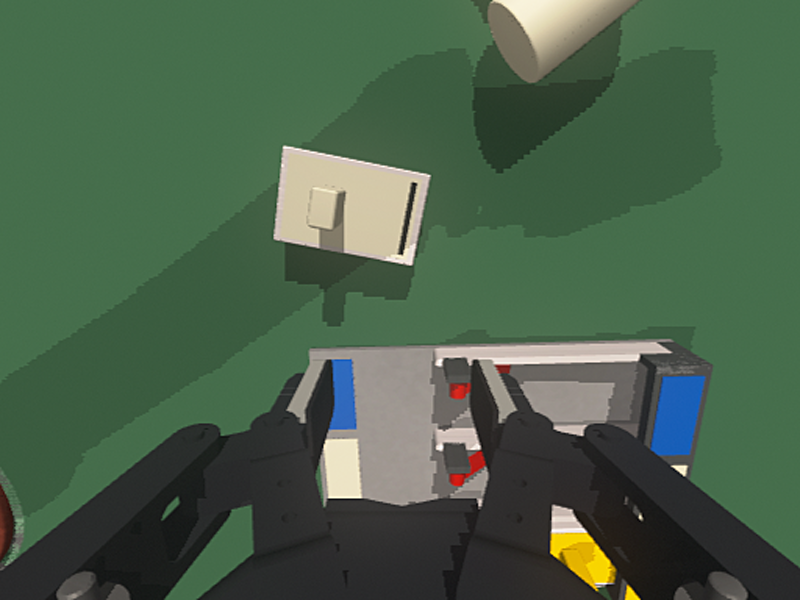

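```bash
python3 -c "
from h import *
d=np.load('pics/d2.npz');M=(d['K'],d['R'],d['t'])
print(ray(M,np.array((325.5,208))*.64,.068))
go((0.4212,0.279,.115),-.182)
go((0.4212,0.279,.058),-.182)"
```

```text
[0.42239675 0.27952075 0.068     ]
t 9.62 dp [-0.0607, -0.0711, 0.0972] ang [0.0002, -0.0005, 0.1177] dist 0.108 rot 10.6 q7 -0.28
t 9.62 dp [-0.0607, -0.0712, 0.1685] ang [0.0002, -0.0005, 0.1177] dist 0.154 rot 10.6 q7 -0.28
```

drive_tool(
  dp=[
    [-0.02,-0.023,0.03],
    [-0.04,-0.05,0.06],
    [-0.055,-0.065,0.085],
    [-0.06,-0.0715,0.095],
    [-0.06,-0.0715,0.1],
  ],
  angular=[
    [0,0,0.04],
    [0,0,0.09],
    [0,0,0.118],
    [0,0,0.118],
    [0,0,0.118],
  ],
  hand=[0.6,0.6,0.6,0.6,0.6],
)

```text
t: 10.03
ee_pos: [0.4212, 0.2787, 0.1115]
orientation: [0.996, -0.091, -0.001, 0.001]
wrist_force: [-0.2, -0.7, 0.7]
grip_width: 0.0512
```

```bash
python3 -c "
from h import *
st()
go((0.4214,0.279,.058),-.182)"
```

```text
t 10.03 p [0.4212 0.2787 0.1115] yaw -0.1822 zax [-0.002 -0.002 -1.   ] F [-0.2 -0.7  0.7] w 0.0512 q [-0.83  0.6   0.3   1.99 -0.31  0.59 -0.5 ]
t 10.03 dp [0.0003, -0.0005, 0.0669] ang [0.0015, 0.0009, -0.0001] dist 0.053 rot 0.2 q7 -0.50
```

drive_tool(
  dp=[
    [0,0,0.02],
    [0,0,0.04],
    [0,0,0.055],
    [0,0,0.064],
    [0,0,0.066],
  ],
  angular=[
    [0,0,0],
    [0,0,0],
    [0,0,0],
    [0,0,0],
    [0,0,0],
  ],
  hand=[0.6,0.6,0.6,0.6,0.6],
)

```text
t: 10.45
ee_pos: [0.4234, 0.2773, 0.0597]
orientation: [0.996, -0.093, 0.001, 0.001]
wrist_force: [-0.1, -0.1, 0.5]
grip_width: 0.0511
```

drive_tool(
  dp=[
    [0,0,0],
    [0,0,0],
    [0,0,0],
    [0,0,0.0],
    [0,0,0.0],
  ],
  angular=[
    [0,0,0],
    [0,0,0],
    [0,0,0],
    [0,0,0],
    [0,0,0],
  ],
  hand=[0,0,0,0,0],
)

```text
t: 10.87
ee_pos: [0.4221, 0.2795, 0.0609]
orientation: [0.996, -0.092, 0.001, -0.0]
wrist_force: [-0.4, -0.8, 6.7]
grip_width: 0.0147
```

```bash
python3 -c "
from h import *
st()
cv2.imwrite('pics/f2.png',r.camera('wrist'))
go((*P(-.166,0),.15),YW)"
```

```text
t 10.87 p [0.4221 0.2795 0.0609] yaw -0.1837 zax [ 0.001  0.001 -1.   ] F [-0.4 -0.8  6.7] w 0.0147 q [-0.79  0.69  0.25  2.02 -0.35  0.47 -0.47]
t 10.92 dp [0.0694, 0.2839, -0.1115] ang [-0.0006, -0.0009, -0.1386] dist 0.250 rot 12.5 q7 -0.47
```

View pics/f2.png

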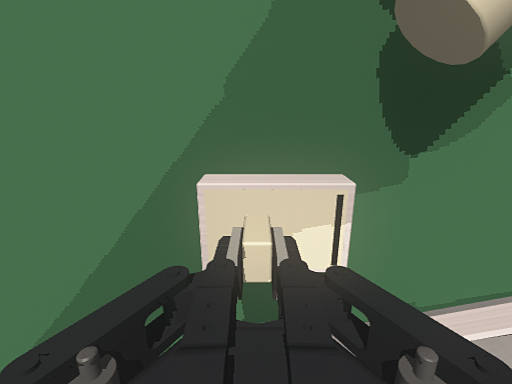

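drive_tool(
  dp=[
    [0,0,-0.02],
    [0,0,-0.05],
    [0,0,-0.08],
    [0,0,-0.105],
    [0,0,-0.115],
  ],
  angular=[
    [0,0,0],
    [0,0,0],
    [0,0,0],
    [0,0,0],
    [0,0,0],
  ],
  hand=[0,0,0,0,0],
)

```text
t: 11.33
ee_pos: [0.4223, 0.2799, 0.154]
orientation: [0.996, -0.092, 0.001, -0.001]
wrist_force: [0.5, 0.8, -3.4]
grip_width: 0.0145
```

```bash
python3 -c "
from h import *
st()
go((*P(-.166,0),.15),YW)"
```

```text
t 11.33 p [0.4223 0.2799 0.154 ] yaw -0.1834 zax [ 0.003  0.002 -1.   ] F [ 0.5  0.8 -3.4] w 0.0145 q [-0.86  0.54  0.34  1.96 -0.27  0.69 -0.53]
t 11.33 dp [0.069, 0.2846, 0.0045] ang [-0.0014, -0.0019, -0.1384] dist 0.234 rot 12.5 q7 -0.53
```

drive_tool(
  dp=[
    [0.005,0.02,0],
    [0.015,0.06,0],
    [0.025,0.103,0],
    [0.036,0.15,0],
    [0.047,0.195,0],
  ],
  angular=[
    [0,0,-0.02],
    [0,0,-0.05],
    [0,0,-0.09],
    [0,0,-0.12],
    [0,0,-0.138],
  ],
  hand=[0,0,0,0,0],
)

```text
t: 11.75
ee_pos: [0.4289, 0.1175, 0.1511]
orientation: [1.0, 0.018, -0.001, 0.0]
wrist_force: [1.0, -0.9, -4.3]
grip_width: 0.0147
```

```bash
python3 -c "
from h import *
st()
go((*P(-.166,0),.15),YW)"
```

```text
t 11.75 p [0.4289 0.1175 0.1511] yaw 0.0367 zax [-0.002 -0.001 -1.   ] F [ 1.  -0.9 -4.3] w 0.0147 q [-0.5   0.46  0.26  2.11 -0.2   0.59 -0.06]
t 11.75 dp [0.0045, 0.0897, 0.0015] ang [0.0005, 0.0012, 0.0017] dist 0.072 rot 0.2 q7 -0.06
```

drive_tool(
  dp=[
    [0.002,0.03,0],
    [0.003,0.055,0],
    [0.0045,0.075,0],
    [0.0045,0.086,0],
    [0.0045,0.09,0],
  ],
  angular=[
    [0,0,0],
    [0,0,0],
    [0,0,0],
    [0,0,0],
    [0,0,0],
  ],
  hand=[0,0,0,0,0],
)

```text
t: 12.17
ee_pos: [0.4354, 0.0456, 0.1514]
orientation: [1.0, 0.015, -0.001, 0.0]
wrist_force: [-0.7, -1.0, -3.7]
grip_width: 0.0147
```

```bash
python3 -c "
from h import *
st()
go((*P(-.166,0),.0685),YW)
im=r.camera('wrist');cv2.imwrite('pics/g4.png',im)"
```

```text
t 12.17 p [0.4354 0.0456 0.1514] yaw 0.0302 zax [-0.002 -0.001 -1.   ] F [-0.7 -1.  -3.7] w 0.0147 q [-0.34  0.45  0.25  2.13 -0.2   0.58  0.09]
t 12.17 dp [-0.0002, -0.0006, 0.1036] ang [0.0006, 0.001, -0.0024] dist 0.083 rot 0.2 q7 0.09
```

View pics/g4.png

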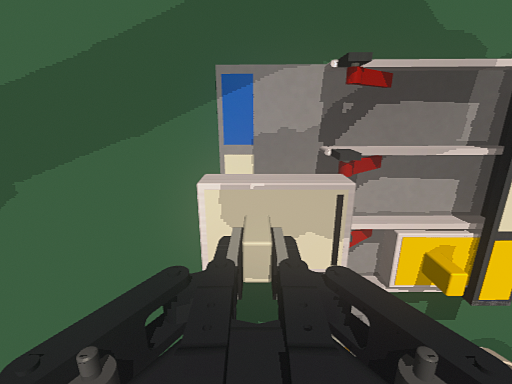

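drive_tool(
  dp=[
    [0,0,0.03],
    [0,0,0.06],
    [0,0,0.08],
    [0,0,0.095],
    [0,0,0.103],
  ],
  angular=[
    [0,0,0],
    [0,0,0],
    [0,0,0],
    [0,0,0],
    [0,0,0],
  ],
  hand=[0,0,0,0,0],
)

```text
t: 12.63
ee_pos: [0.4351, 0.049, 0.0679]
orientation: [1.0, 0.018, -0.002, -0.0]
wrist_force: [-0.4, -0.4, -3.7]
grip_width: 0.0148
```

drive_tool(
  dp=[
    [0,0,0],
    [0,0,0],
    [0,0,0],
    [0,0,0],
    [0,0,0],
  ],
  angular=[
    [0,0,0],
    [0,0,0],
    [0,0,0],
    [0,0,0],
    [0,0,0],
  ],
  hand=[0,0,0,0,0],
)

```text
t: 13.05
ee_pos: [0.4365, 0.0475, 0.0702]
orientation: [1.0, 0.017, 0.001, -0.0]
wrist_force: [0.3, -0.2, -4.0]
grip_width: 0.015
```

```bash
python3 -c "
from h import *
st()
print(inP(r.read_state()['ee_pos']))
go((*P(.0135,0),.0685),YW)"
```

```text
t 13.05 p [0.4365 0.0475 0.0702] yaw 0.0334 zax [ 0.002  0.    -1.   ] F [ 0.3 -0.2 -4. ] w 0.0150 q [-0.27  0.61  0.16  2.2  -0.27  0.35  0.15]
[-0.16458449  0.00148531]
t 13.05 dp [0.2226, 0.0017, 0.0025] ang [-0.0001, -0.001, -0.0004] dist 0.178 rot 0.1 q7 0.15
```

drive_tool(
  dp=[
    [0,0.0017,0.002],
    [0.01,0.0017,0.0025],
    [0.02,0.0017,0.0025],
    [0.03,0.0017,0.0025],
    [0.04,0.0017,0.0025],
  ],
  angular=[
    [0,0,0],
    [0,0,0],
    [0,0,0],
    [0,0,0],
    [0,0,0],
  ],
  hand=[0,0,0,0,0],
)

```text
t: 13.47
ee_pos: [0.4688, 0.047, 0.0674]
orientation: [1.0, 0.017, -0.0, 0.0]
wrist_force: [-0.9, -0.9, -4.2]
grip_width: 0.015
```

```bash
python3 -c "
from h import *
st()
print(inP(r.read_state()['ee_pos']))
go((*P(.0135,0),.0685),YW)"
```

```text
t 13.47 p [0.4688 0.047  0.0674] yaw 0.0332 zax [-0.001 -0.    -1.   ] F [-0.9 -0.9 -4.2] w 0.0150 q [-0.26  0.64  0.17  2.11 -0.26  0.41  0.15]
[-1.32303194e-01 -1.02401089e-04]
t 13.47 dp [0.1823, -0.0003, -0.0015] ang [0.0, 0.0004, -0.0005] dist 0.146 rot 0.1 q7 0.15
```

drive_tool(
  dp=[
    [0.012,0,-0.001],
    [0.025,0,-0.001],
    [0.038,0,-0.001],
    [0.05,0,-0.001],
    [0.062,0,-0.001],
  ],
  angular=[
    [0,0,0],
    [0,0,0],
    [0,0,0],
    [0,0,0],
    [0,0,0],
  ],
  hand=[0,0,0,0,0],
)

```text
t: 13.88
ee_pos: [0.5187, 0.0487, 0.0681]
orientation: [1.0, 0.017, 0.0, 0.0]
wrist_force: [-0.4, -0.1, -4.6]
grip_width: 0.0146
```

```bash
python3 -c "
from h import *
st()
print(inP(r.read_state()['ee_pos']))
go((*P(.0135,0),.0685),YW)"
```

```text
t 13.88 p [0.5187 0.0487 0.0681] yaw 0.0332 zax [ 0. -0. -1.] F [-0.4 -0.1 -4.6] w 0.0146 q [-0.26  0.68  0.19  1.98 -0.25  0.5   0.14]
[-0.08233692 -0.00011684]
t 13.88 dp [0.1198, -0.0002, -0.0005] ang [0.0001, -0.0, -0.0005] dist 0.096 rot 0.0 q7 0.14
```

drive_tool(
  dp=[
    [0.015,0,-0.0005],
    [0.03,0,-0.0005],
    [0.045,0,-0.0005],
    [0.06,0,-0.0005],
    [0.075,0,-0.0005],
  ],
  angular=[
    [0,0,0],
    [0,0,0],
    [0,0,0],
    [0,0,0],
    [0,0,0],
  ],
  hand=[0,0,0,0,0],
)

```text
t: 14.3
ee_pos: [0.5785, 0.0507, 0.0683]
orientation: [1.0, 0.017, -0.0, 0.0]
wrist_force: [1.1, -0.0, -3.9]
grip_width: 0.0151
```

```bash
python3 -c "
from h import *
st()
print(inP(r.read_state()['ee_pos']))
go((*P(.0135,0),.0685),YW)"
```

```text
t 14.30 p [0.5785 0.0507 0.0683] yaw 0.0332 zax [-0. -0. -1.] F [ 1.1 -0.  -3.9] w 0.0151 q [-0.25  0.74  0.2   1.81 -0.24  0.61  0.13]
[-0.02251708 -0.00017922]
t 14.30 dp [0.045, -0.0003, -0.0002] ang [0.0001, 0.0003, -0.0005] dist 0.036 rot 0.1 q7 0.13
```

drive_tool(
  dp=[
    [0.012,0,0],
    [0.024,0,0],
    [0.036,0,0],
    [0.044,0,0],
    [0.0465,0,0],
  ],
  angular=[
    [0,0,0],
    [0,0,0],
    [0,0,0],
    [0,0,0],
    [0,0,0],
  ],
  hand=[0,0,0,0,0],
)

```text
t: 14.72
ee_pos: [0.6163, 0.0519, 0.0685]
orientation: [1.0, 0.017, 0.001, 0.0]
wrist_force: [0.7, 0.4, -3.3]
grip_width: 0.0147
```

drive_tool(
  dp=[
    [0.0,0,0],
    [0,0,0],
    [0,0,0],
    [0,0,0],
    [0,0,0],
  ],
  angular=[
    [0,0,0],
    [0,0,0],
    [0,0,0],
    [0,0,0],
    [0,0,0],
  ],
  hand=[0,0,0,0,0],
)

```text
t: 15.13
ee_pos: [0.6143, 0.0518, 0.0688]
orientation: [1.0, 0.017, -0.0, -0.0]
wrist_force: [-0.3, 0.1, -3.4]
grip_width: 0.015
```

```bash
python3 -c "
from h import *
st()
print(inP(r.read_state()['ee_pos']))
im=r.camera('wrist');cv2.imwrite('pics/g5.png',im)"
```

```text
t 15.13 p [0.6143 0.0518 0.0688] yaw 0.0331 zax [-0.  0. -1.] F [-0.3  0.1 -3.4] w 0.0150 q [-0.25  0.78  0.21  1.7  -0.24  0.68  0.12]
[ 0.01331558 -0.00020572]
```

View pics/g5.png

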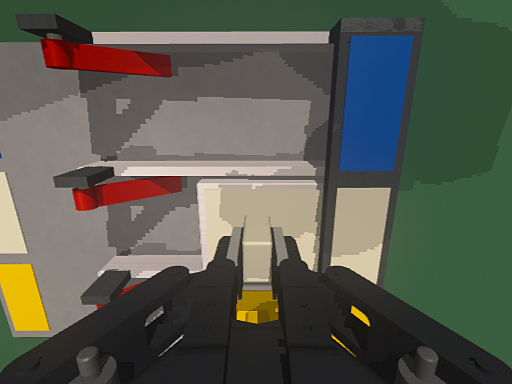

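drive_tool(
  dp=[
    [0,0,0.0015],
    [0,0,0.002],
    [0,0,0.002],
    [0,0,0.002],
    [0,0,0.002],
  ],
  angular=[
    [0,0,0],
    [0,0,0],
    [0,0,0],
    [0,0,0],
    [0,0,0],
  ],
  hand=[0,0,0.35,0.35,0.35],
)

```text
t: 15.6
ee_pos: [0.6155, 0.0518, 0.0678]
orientation: [1.0, 0.017, 0.001, -0.0]
wrist_force: [-0.5, 0.3, -0.2]
grip_width: 0.0298
```

drive_tool(
  dp=[
    [0.0,0,0],
    [0,0,-0.03],
    [0,0,-0.06],
    [0,0,-0.1],
    [0,0,-0.13],
  ],
  angular=[
    [0,0,0],
    [0,0,0],
    [0,0,0],
    [0,0,0],
    [0,0,0],
  ],
  hand=[0.35,0.35,0.35,0.35,0.35],
)

```text
t: 16.02
ee_pos: [0.6154, 0.0517, 0.1735]
orientation: [1.0, 0.016, 0.001, -0.0]
wrist_force: [0.6, -1.0, -0.1]
grip_width: 0.0301
```

```bash
python3 -c "
from h import *
st()
im=r.camera('wrist');cv2.imwrite('pics/g6.png',im)
im=r.camera('top');cv2.imwrite('pics/t2.png',cv2.resize(im[100:280,110:410],None,fx=2.6,fy=2.6,interpolation=cv2.INTER_CUBIC))
go((0.45,-0.38,.2),0.2)
go((0.45,-0.1,.2),0.2)"
```

```text
t 16.02 p [0.6154 0.0517 0.1735] yaw 0.0329 zax [ 0.002  0.    -1.   ] F [ 0.6 -1.  -0.1] w 0.0301 q [-0.27  0.65  0.26  1.62 -0.2   0.89  0.09]
t 16.12 dp [-0.2274, 0.5324, -0.0322] ang [0.0003, -0.0071, -0.1064] dist 0.464 rot 9.6 q7 0.09
t 16.12 dp [-0.2159, 0.1825, -0.0319] ang [0.0003, -0.0071, -0.1064] dist 0.228 rot 9.6 q7 0.09
```

View pics/g6.png

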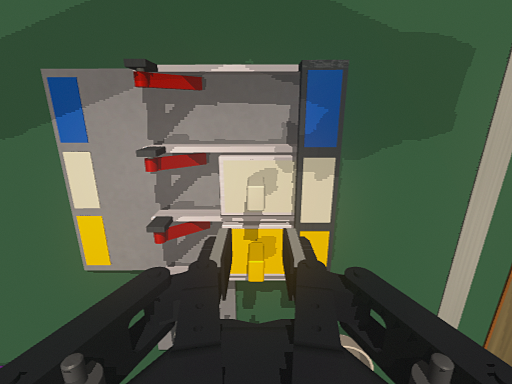

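View pics/t2.png

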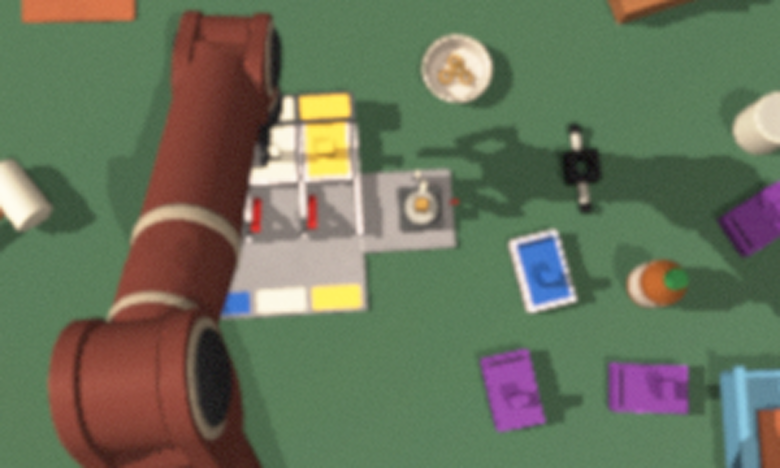

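```bash
python3 -c "
from h import *
go((0.45,-0.36,.24),0.2)"
```

```text
t 16.12 dp [-0.226, 0.5073, -0.0822] ang [0.0003, -0.0071, -0.1064] dist 0.449 rot 9.6 q7 0.09
```

drive_tool(
  dp=[
    [-0.015,0.035,-0.02],
    [-0.035,0.08,-0.05],
    [-0.055,0.13,-0.08],
    [-0.078,0.18,-0.08],
    [-0.1,0.23,-0.08],
  ],
  angular=[
    [0,0,-0.02],
    [0,0,-0.05],
    [0,0,-0.08],
    [0,0,-0.1],
    [0,0,-0.106],
  ],
  hand=[0.6,0.6,0.6,0.6,0.6],
)

```text
t: 16.53
ee_pos: [0.5467, -0.1219, 0.2362]
orientation: [0.995, 0.101, 0.002, 0.0]
wrist_force: [-0.2, -0.7, 0.4]
grip_width: 0.0513
```

```bash
python3 -c "
from h import *
st();go((0.45,-0.36,.24),0.2)"
```

```text
t 16.53 p [ 0.5467 -0.1219  0.2362] yaw 0.2022 zax [ 0.004 -0.001 -1.   ] F [-0.2 -0.7  0.4] w 0.0513 q [ 0.03  0.49  0.23  1.71 -0.13  0.95  0.51]
t 16.53 dp [-0.1781, 0.2672, -0.005] ang [0.0008, -0.0022, 0.0014] dist 0.257 rot 0.2 q7 0.51
```

drive_tool(
  dp=[
    [-0.03,0.045,0],
    [-0.06,0.09,0],
    [-0.09,0.135,0],
    [-0.12,0.18,0],
    [-0.14,0.21,0],
  ],
  angular=[
    [0,0,0],
    [0,0,0],
    [0,0,0],
    [0,0,0],
    [0,0,0],
  ],
  hand=[0.6,0.6,0.6,0.6,0.6],
)

```text
t: 16.95
ee_pos: [0.4679, -0.3104, 0.2344]
orientation: [0.995, 0.098, -0.001, 0.0]
wrist_force: [1.1, -1.0, 0.4]
grip_width: 0.0515
```

drive_tool(
  dp=[
    [-0.02,0.03,0],
    [-0.035,0.052,0],
    [-0.036,0.054,0],
    [-0.036,0.054,0],
    [-0.036,0.054,0],
  ],
  angular=[
    [0,0,0],
    [0,0,0],
    [0,0,0],
    [0,0,0],
    [0,0,0],
  ],
  hand=[0.6,0.6,0.6,0.6,0.6],
)

```text
t: 17.37
ee_pos: [0.451, -0.3541, 0.2342]
orientation: [0.995, 0.1, -0.0, -0.001]
wrist_force: [-0.1, 0.7, 0.0]
grip_width: 0.0514
```

```bash
python3 -c "
from h import *
st()
M=model('wrist');im=r.camera('wrist');cv2.imwrite('pics/d3.png',im);np.savez('pics/d3.npz',K=M[0],R=M[1],t=M[2])
cv2.imwrite('pics/d3b.png',cv2.resize(im,(800,600),interpolation=cv2.INTER_CUBIC))"
```

```text
t 17.37 p [ 0.451  -0.3541  0.2342] yaw 0.2008 zax [-0.     0.002 -1.   ] F [-0.1  0.7  0. ] w 0.0514 q [ 0.47  0.52  0.24  1.68 -0.15  0.97  0.97]
```

View pics/d3b.png

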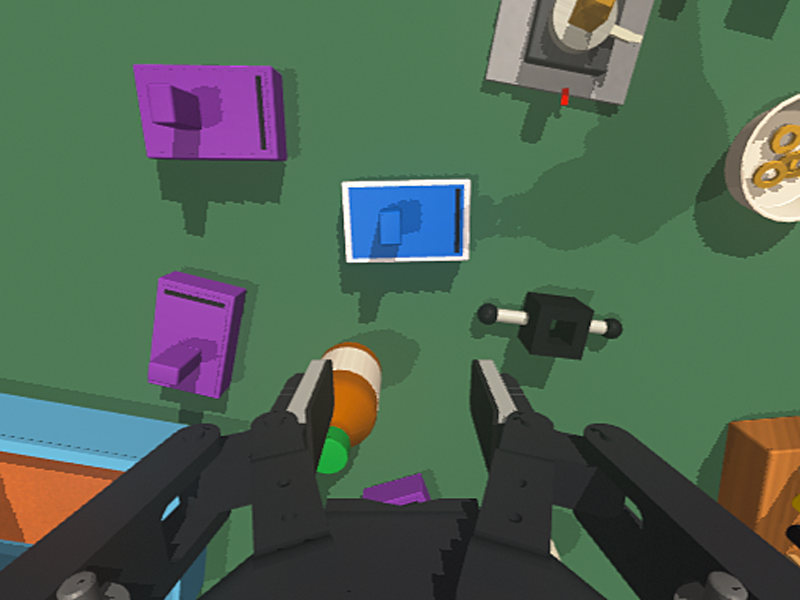

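```bash
python3 -c "
from h import *
im=cv2.imread('pics/d3.png')
cv2.imwrite('pics/e4.png',cv2.resize(im[105:180,210:310],None,fx=7,fy=7,interpolation=cv2.INTER_CUBIC))
cv2.imwrite('pics/e5.png',cv2.resize(im[180:235,300:405],None,fx=7,fy=7,interpolation=cv2.INTER_CUBIC))"
```

```text
(no output)
```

View pics/e4.png

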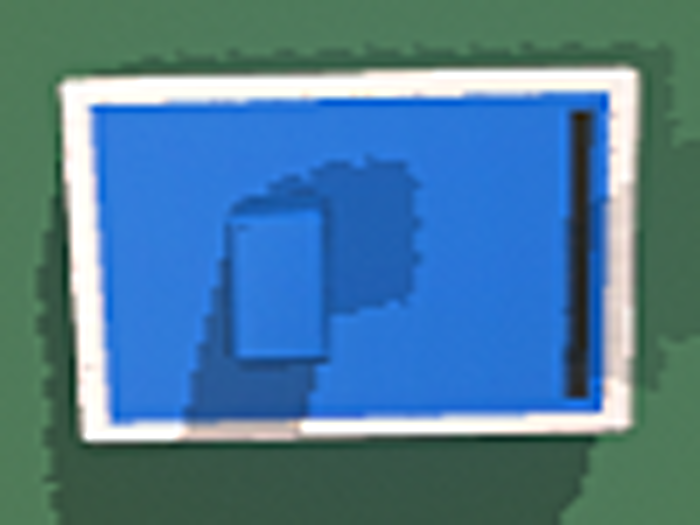

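View pics/e5.png

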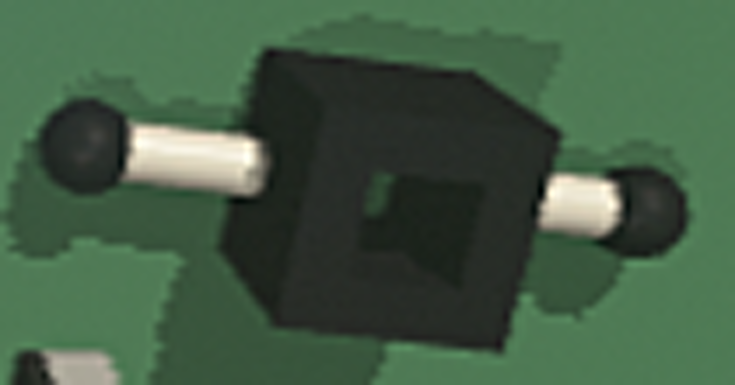

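```bash
cat > m2.py <<'E'
import m1
from h import *
d=np.load('pics/d3.npz');M=(d['K'],d['R'],d['t']);m1.M=M
m1.rect('blue',[(62,80),(638,68),(630,430),(85,438)],[(230,212),(322,212),(325,358),(233,358)],(210,105),7)
o=(300,180)
b=[ray(M,u,.011) for u in m1.px([(84,145),(645,212)],o,7)]
print('balls',b,(b[0]+b[1])/2,np.linalg.norm(b[1]-b[0]),np.arctan2(*(b[1]-b[0])[[1,0]]))
T=np.array([ray(M,u,.04) for u in m1.px([(323,97),(560,137),(503,350),(275,325)],o,7)]);print(T.mean(0),[np.linalg.norm(T[i]-T[i-1]).round(4) for i in range(4)],[np.arctan2(*(T[1]-T[0])[[1,0]]),np.arctan2(*(T[2]-T[3])[[1,0]])])
E
python3 m2.py
```

```text
blue c [ 0.4466 -0.3151] L 0.0991 W 0.0629 yaw 0.218 0.226 rib from plate [ 0.4349 -0.3177] rib top [ 0.4345 -0.3176] rib size 0.0142 0.0226
balls [array([ 0.53362833, -0.38134255,  0.011     ]), array([ 0.64745816, -0.37256793,  0.011     ])] [ 0.59054324 -0.37695524  0.011     ] 0.11416752359375817 0.07693330094839637
[ 0.58951948 -0.37679544  0.04      ] [np.float64(0.0449), np.float64(0.0444), np.float64(0.0425), np.float64(0.0436)] [np.float64(0.02932222428497025), np.float64(0.08409116780329477)]
```

```bash
python3 -c "
from h import *
d=np.load('pics/d3.npz');M=(d['K'],d['R'],d['t'])
print(ray(M,np.array((330,452))*.64,.13), ray(M,np.array((352,385))*.64,.06))
go((0.4347,-0.3177,.15),.221)
go((0.4347,-0.3177,.058),.221)
"
```

```text
[ 0.42423083 -0.46016569  0.13      ] [ 0.42850948 -0.44801222  0.06      ]
t 17.42 dp [-0.0115, -0.0478, 0.1054] ang [-0.0012, -0.0003, -0.0119] dist 0.093 rot 1.1 q7 0.97
t 17.42 dp [-0.0116, -0.0476, 0.2204] ang [-0.0012, -0.0003, -0.0119] dist 0.181 rot 1.1 q7 0.97
```

drive_tool(
  dp=[
    [-0.006,-0.02,0.02],
    [-0.0115,-0.04,0.05],
    [-0.0115,-0.0475,0.08],
    [-0.0115,-0.0475,0.11],
    [-0.0115,-0.0475,0.13],
  ],
  angular=[
    [0,0,-0.012],
    [0,0,-0.012],
    [0,0,-0.012],
    [0,0,-0.012],
    [0,0,-0.012],
  ],
  hand=[0.6,0.6,0.6,0.6,0.6],
)

```text
t: 17.83
ee_pos: [0.4344, -0.3165, 0.1289]
orientation: [0.994, 0.111, -0.001, -0.002]
wrist_force: [-0.3, 0.2, 0.2]
grip_width: 0.0511
```

```bash
python3 -c "
from h import *
st();go((0.4347,-0.3177,.058),.221)
"
```

```text
t 17.83 p [ 0.4344 -0.3165  0.1289] yaw 0.2232 zax [-0.002  0.003 -1.   ] F [-0.3  0.2  0.2] w 0.0511 q [ 0.46  0.6   0.2   1.89 -0.18  0.67  0.99]
t 17.83 dp [0.0002, 0.0019, 0.0886] ang [-0.0021, 0.0005, 0.0014] dist 0.071 rot 0.2 q7 0.99
```

drive_tool(
  dp=[
    [0,0.001,0.025],
    [0,0.001,0.05],
    [0,0.001,0.07],
    [0,0.001,0.082],
    [0,0.001,0.086],
  ],
  angular=[
    [0,0,0],
    [0,0,0],
    [0,0,0],
    [0,0,0],
    [0,0,0],
  ],
  hand=[0.6,0.6,0.6,0.6,0.6],
)

```text
t: 18.25
ee_pos: [0.4343, -0.3187, 0.0604]
orientation: [0.994, 0.11, -0.001, -0.001]
wrist_force: [-0.8, 0.2, -0.6]
grip_width: 0.0512
```

drive_tool(
  dp=[
    [0,0,0.001],
    [0,0,0.001],
    [0,0,0.001],
    [0,0,0.001],
    [0,0,0.001],
  ],
  angular=[
    [0,0,0],
    [0,0,0],
    [0,0,0],
    [0,0,0],
    [0,0,0],
  ],
  hand=[0,0,0,0,0],
)

```text
t: 18.67
ee_pos: [0.4352, -0.3212, 0.0623]
orientation: [0.994, 0.109, 0.001, 0.001]
wrist_force: [1.9, 0.8, 3.2]
grip_width: 0.0146
```

```bash
python3 -c "
from h import *
st()
cv2.imwrite('pics/f3.png',r.camera('wrist'))
go((*P(-.166,0.076),.15),YW)"
```

```text
t 18.67 p [ 0.4352 -0.3212  0.0623] yaw 0.2188 zax [ 0.003 -0.001 -1.   ] F [1.9 0.8 3.2] w 0.0146 q [ 0.49  0.71  0.16  1.93 -0.21  0.52  1.02]
t 18.72 dp [0.1172, -0.5412, -0.1104] ang [0.001, -0.0016, 0.1176] dist 0.452 rot 10.6 q7 1.02
```

View pics/f3.png

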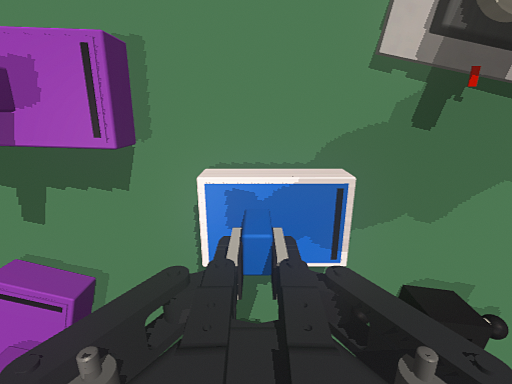

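drive_tool(
  dp=[
    [0,0,-0.02],
    [0,0,-0.05],
    [0,0,-0.08],
    [0,0,-0.105],
    [0,0,-0.115],
  ],
  angular=[
    [0,0,0],
    [0,0,0],
    [0,0,0],
    [0,0,0],
    [0,0,0],
  ],
  hand=[0,0,0,0,0],
)

```text
t: 19.13
ee_pos: [0.4342, -0.3216, 0.1552]
orientation: [0.994, 0.109, 0.001, 0.001]
wrist_force: [1.0, -0.6, -4.0]
grip_width: 0.0146
```

```bash
python3 -c "
from h import *
st()
go((*P(-.166,0.0725),.155),YW)"
```

```text
t 19.13 p [ 0.4342 -0.3216  0.1552] yaw 0.2180 zax [ 0.002 -0.002 -1.   ] F [ 1.  -0.6 -4. ] w 0.0146 q [ 0.46  0.57  0.21  1.86 -0.17  0.73  0.98]
t 19.13 dp [0.1171, -0.5374, -0.0008] ang [0.0014, -0.0011, 0.1171] dist 0.440 rot 10.5 q7 0.98
```

drive_tool(
  dp=[
    [0.005,-0.02,0],
    [0.013,-0.06,0],
    [0.023,-0.105,0],
    [0.033,-0.15,0],
    [0.043,-0.195,0],
  ],
  angular=[
    [0,0,0.01],
    [0,0,0.025],
    [0,0,0.04],
    [0,0,0.06],
    [0,0,0.08],
  ],
  hand=[0,0,0,0,0],
)

```text
t: 19.55
ee_pos: [0.4322, -0.1594, 0.1521]
orientation: [0.999, 0.045, -0.001, -0.001]
wrist_force: [1.0, -0.5, -3.3]
grip_width: 0.0145
```

```bash
python3 -c "
from h import *
st()
go((*P(-.166,0.0725),.155),YW)"
```

```text
t 19.55 p [ 0.4322 -0.1594  0.1521] yaw 0.0901 zax [-0.003  0.001 -1.   ] F [ 1.  -0.5 -3.3] w 0.0145 q [ 0.12  0.48  0.27  2.07 -0.21  0.62  0.62]
t 19.55 dp [0.0317, -0.3459, -0.0033] ang [-0.0007, 0.0018, 0.0357] dist 0.278 rot 3.2 q7 0.62
```

drive_tool(
  dp=[
    [0.004,-0.045,0],
    [0.008,-0.09,0],
    [0.012,-0.135,0],
    [0.016,-0.18,0],
    [0.021,-0.225,0],
  ],
  angular=[
    [0,0,0.01],
    [0,0,0.02],
    [0,0,0.03],
    [0,0,0.036],
    [0,0,0.036],
  ],
  hand=[0,0,0,0,0],
)

```text
t: 19.97
ee_pos: [0.4322, 0.0211, 0.1523]
orientation: [1.0, 0.018, -0.001, 0.0]
wrist_force: [1.5, -0.6, -4.3]
grip_width: 0.0149
```

```bash
python3 -c "
from h import *
st()
go((*P(-.166,0.0725),.155),YW)"
```

```text
t 19.97 p [0.4322 0.0211 0.1523] yaw 0.0355 zax [-0.003 -0.    -1.   ] F [ 1.5 -0.6 -4.3] w 0.0149 q [-0.32  0.45  0.3   2.14 -0.24  0.58  0.19]
t 19.97 dp [0.0049, -0.1215, -0.0034] ang [0.0002, 0.0019, 0.0009] dist 0.097 rot 0.2 q7 0.19
```

drive_tool(
  dp=[
    [0.001,-0.035,0],
    [0.002,-0.07,0],
    [0.003,-0.1,0],
    [0.003,-0.115,0],
    [0.003,-0.12,0],
  ],
  angular=[
    [0,0,0],
    [0,0,0],
    [0,0,0],
    [0,0,0],
    [0,0,0],
  ],
  hand=[0,0,0,0,0],
)

```text
t: 20.38
ee_pos: [0.4314, 0.1186, 0.1521]
orientation: [1.0, 0.021, -0.001, -0.0]
wrist_force: [-0.2, 0.6, -4.0]
grip_width: 0.015
```

drive_tool(
  dp=[
    [0,0,0],
    [0,0,0],
    [0,0,0],
    [0,0,0],
    [0,0,0],
  ],
  angular=[
    [0,0,0],
    [0,0,0],
    [0,0,0],
    [0,0,0],
    [0,0,0],
  ],
  hand=[0,0,0,0,0],
)

```text
t: 20.8
ee_pos: [0.4328, 0.1144, 0.1531]
orientation: [1.0, 0.017, -0.0, 0.0]
wrist_force: [0.3, 0.1, -4.4]
grip_width: 0.0145
```

```bash
python3 -c "
from h import *
st()
go((*P(-.166,0.0725),.070),YW)
M=model('wrist');im=r.camera('wrist');np.savez('pics/g7.npz',K=M[0],R=M[1],t=M[2]);cv2.imwrite('pics/g7.png',cv2.resize(im,(800,600),interpolation=cv2.INTER_CUBIC))"
```

```text
t 20.80 p [0.4328 0.1144 0.1531] yaw 0.0339 zax [-0. -0. -1.] F [ 0.3  0.1 -4.4] w 0.0145 q [-0.53  0.47  0.32  2.11 -0.25  0.6  -0.01]
t 20.80 dp [-0.0001, -0.005, 0.1039] ang [0.0003, 0.0001, -0.0001] dist 0.083 rot 0.0 q7 -0.01
```

View pics/g7.png

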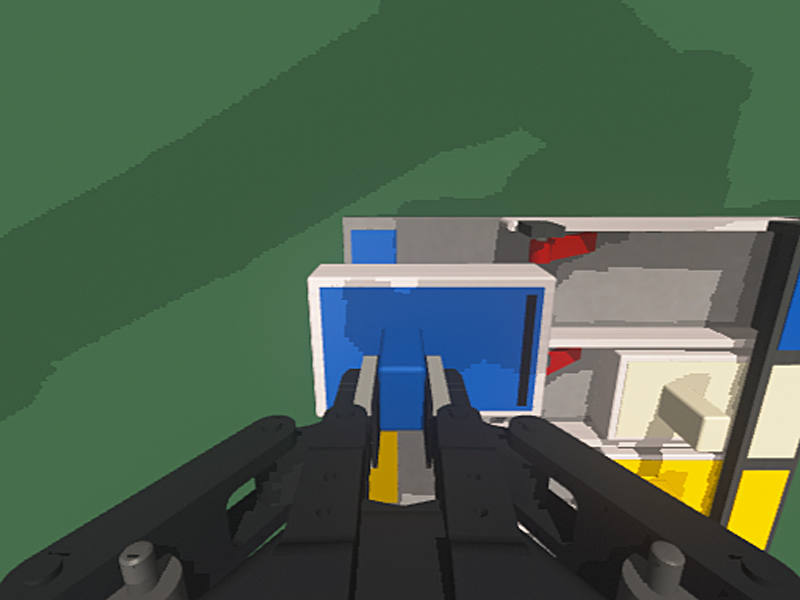

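```bash
python3 -c "
from h import *
d=np.load('pics/g7.npz');M=(d['K'],d['R'],d['t'])
W=np.array([ray(M,np.array(p)*.64,.1188) for p in [(315,279),(553,279),(541,413),(320,415)]]);c=W.mean(0)
print(W,c,inP(c),np.linalg.norm(W[1]-W[0]),np.linalg.norm(W[2]-W[1]))
print(inP(r.read_state()['ee_pos']))
for p in [(520,219),(760,219)]: print(inP(ray(M,np.array(p)*.64,.028)))
"
```

```text
[[0.39664029 0.14720139 0.1188    ]
 [0.49117646 0.15043757 0.1188    ]
 [0.49436285 0.08994285 0.1188    ]
 [0.39720893 0.08554632 0.1188    ]] [0.44484713 0.11828203 0.1188    ] [-0.15379587  0.07195167] 0.0945915437215683 0.060578580881644965
[-0.16593713  0.06875627]
[-0.0959222   0.11710239]
[0.04723327 0.11709539]
```

drive_tool(
  dp=[
    [0,-0.005,0.03],
    [0,-0.005,0.06],
    [0,-0.005,0.08],
    [0,-0.005,0.095],
    [0,-0.005,0.103],
  ],
  angular=[
    [0,0,0],
    [0,0,0],
    [0,0,0],
    [0,0,0],
    [0,0,0],
  ],
  hand=[0,0,0,0,0],
)

```text
t: 21.27
ee_pos: [0.4322, 0.1191, 0.0694]
orientation: [1.0, 0.018, -0.001, 0.0]
wrist_force: [-0.3, 0.1, -3.6]
grip_width: 0.0148
```

drive_tool(
  dp=[
    [0,0,0],
    [0,0,0],
    [0,0,0],
    [0,0,0],
    [0,0,0],
  ],
  angular=[
    [0,0,0],
    [0,0,0],
    [0,0,0],
    [0,0,0],
    [0,0,0],
  ],
  hand=[0,0,0,0,0],
)

```text
t: 21.68
ee_pos: [0.4331, 0.1198, 0.0714]
orientation: [1.0, 0.018, 0.001, -0.0]
wrist_force: [-0.4, 0.6, -3.8]
grip_width: 0.0146
```

```bash
python3 -c "
from h import *
st()
print(inP(r.read_state()['ee_pos']))
go((*P(.0135,.0727),.0697),YW)"
```

```text
t 21.68 p [0.4331 0.1198 0.0714] yaw 0.0363 zax [ 0.002  0.001 -1.   ] F [-0.4  0.6 -3.8] w 0.0146 q [-0.46  0.62  0.21  2.17 -0.33  0.38  0.06]
[-0.1654772   0.07390306]
t 21.68 dp [0.2237, 0.002, 0.0025] ang [-0.0003, -0.001, 0.0015] dist 0.179 rot 0.2 q7 0.06
```

drive_tool(
  dp=[
    [0,0.0013,0.0015],
    [0.01,0.0015,0.0022],
    [0.02,0.0015,0.0022],
    [0.03,0.0015,0.0022],
    [0.04,0.0015,0.0022],
  ],
  angular=[
    [0,0,0.001],
    [0,0,0.001],
    [0,0,0.001],
    [0,0,0.001],
    [0,0,0.001],
  ],
  hand=[0,0,0,0,0],
)

```text
t: 22.1
ee_pos: [0.4654, 0.1196, 0.0689]
orientation: [1.0, 0.017, -0.0, 0.0]
wrist_force: [-0.8, -0.5, -4.5]
grip_width: 0.0148
```

```bash
python3 -c "
from h import *
st()
print(inP(r.read_state()['ee_pos']))
go((*P(.0135,.0727),.0697),YW)"
```

```text
t 22.10 p [0.4654 0.1196 0.0689] yaw 0.0348 zax [-0.001 -0.    -1.   ] F [-0.8 -0.5 -4.5] w 0.0148 q [-0.45  0.65  0.22  2.09 -0.32  0.44  0.06]
[-0.13318862  0.07260869]
t 22.10 dp [0.1834, 0.0, -0.0012] ang [0.0001, 0.0004, 0.0005] dist 0.147 rot 0.1 q7 0.06
```

drive_tool(
  dp=[
    [0.012,0,-0.001],
    [0.025,0,-0.001],
    [0.038,0,-0.001],
    [0.05,0,-0.001],
    [0.062,0,-0.001],
  ],
  angular=[
    [0,0,0],
    [0,0,0],
    [0,0,0],
    [0,0,0],
    [0,0,0],
  ],
  hand=[0,0,0,0,0],
)

```text
t: 22.52
ee_pos: [0.5154, 0.1213, 0.0696]
orientation: [1.0, 0.017, 0.0, 0.0]
wrist_force: [0.1, 1.0, -4.9]
grip_width: 0.015
```

```bash
python3 -c "
from h import *
st()
print(inP(r.read_state()['ee_pos']))
go((*P(.0135,.0727),.0697),YW)"
```

```text
t 22.52 p [0.5154 0.1213 0.0696] yaw 0.0347 zax [ 0. -0. -1.] F [ 0.1  1.  -4.9] w 0.0150 q [-0.43  0.69  0.24  1.95 -0.31  0.53  0.06]
[-0.08320735  0.07258689]
t 22.52 dp [0.1209, -0.0001, -0.0002] ang [0.0001, -0.0, 0.0004] dist 0.097 rot 0.0 q7 0.06
```

drive_tool(
  dp=[
    [0.015,0,-0.0002],
    [0.03,0,-0.0002],
    [0.045,0,-0.0002],
    [0.06,0,-0.0002],
    [0.075,0,-0.0002],
  ],
  angular=[
    [0,0,0],
    [0,0,0],
    [0,0,0],
    [0,0,0],
    [0,0,0],
  ],
  hand=[0,0,0,0,0],
)

```text
t: 22.93
ee_pos: [0.5751, 0.1233, 0.0695]
orientation: [1.0, 0.017, -0.0, 0.0]
wrist_force: [-0.7, -0.3, -4.9]
grip_width: 0.0144
```

```bash
python3 -c "
from h import *
st()
print(inP(r.read_state()['ee_pos']))
go((*P(.0135,.0727),.0697),YW)"
```

```text
t 22.93 p [0.5751 0.1233 0.0695] yaw 0.0346 zax [-0.001 -0.    -1.   ] F [-0.7 -0.3 -4.9] w 0.0144 q [-0.41  0.76  0.26  1.79 -0.29  0.64  0.06]
[-0.02344333  0.07253875]
t 22.93 dp [0.0462, -0.0002, -0.0003] ang [0.0002, 0.0004, 0.0004] dist 0.037 rot 0.1 q7 0.06
```

drive_tool(
  dp=[
    [0.012,0,0],
    [0.024,0,0],
    [0.036,0,0],
    [0.044,0,0],
    [0.0475,0,0],
  ],
  angular=[
    [0,0,0],
    [0,0,0],
    [0,0,0],
    [0,0,0],
    [0,0,0],
  ],
  hand=[0,0,0,0,0],
)

```text
t: 23.35
ee_pos: [0.6136, 0.1246, 0.0696]
orientation: [1.0, 0.017, 0.001, 0.0]
wrist_force: [-0.2, 0.2, -3.7]
grip_width: 0.0147
```

drive_tool(
  dp=[
    [0.0,0,0],
    [0,0,0],
    [0,0,0],
    [0,0,0],
    [0,0,0],
  ],
  angular=[
    [0,0,0],
    [0,0,0],
    [0,0,0],
    [0,0,0],
    [0,0,0],
  ],
  hand=[0,0,0,0,0],
)

```text
t: 23.77
ee_pos: [0.6117, 0.1248, 0.07]
orientation: [1.0, 0.017, -0.0, -0.0]
wrist_force: [0.5, -0.4, -3.8]
grip_width: 0.0148
```

```bash
python3 -c "
from h import *
st()
print(inP(r.read_state()['ee_pos']))
im=r.camera('wrist');cv2.imwrite('pics/g8.png',im)"
```

```text
t 23.77 p [0.6117 0.1248 0.07  ] yaw 0.0347 zax [-0.001  0.    -1.   ] F [ 0.5 -0.4 -3.8] w 0.0148 q [-0.39  0.8   0.26  1.68 -0.29  0.71  0.05]
[0.01320083 0.07278817]
```

View pics/g8.png

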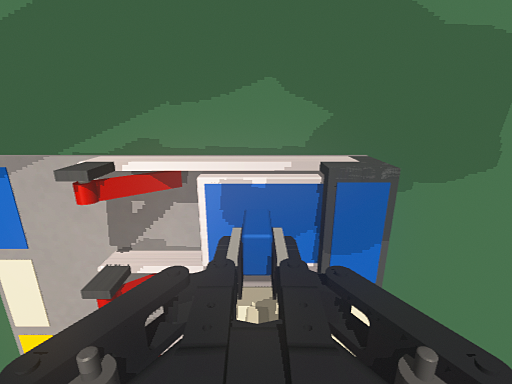

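Catch down, block in. Release and rise.

drive_tool(
  dp=[
    [0,0,0.0015],
    [0,0,0.002],
    [0,0,0.002],
    [0,0,0.002],
    [0,0,0.002],
  ],
  angular=[
    [0,0,0],
    [0,0,0],
    [0,0,0],
    [0,0,0],
    [0,0,0],
  ],
  hand=[0,0,0.35,0.35,0.35],
)

```text
t: 24.23
ee_pos: [0.613, 0.1247, 0.0692]
orientation: [1.0, 0.017, 0.001, -0.0]
wrist_force: [-0.1, 0.6, -0.1]
grip_width: 0.0302
```

drive_tool(
  dp=[
    [0.0,0,0],
    [0,0,-0.03],
    [0,0,-0.07],
    [0,0,-0.12],
    [0,0,-0.16],
  ],
  angular=[
    [0,0,0],
    [0,0,0],
    [0,0,0],
    [0,0,0],
    [0,0,0],
  ],
  hand=[0.35,0.35,0.35,0.35,0.35],
)

```text
t: 24.65
ee_pos: [0.6127, 0.1246, 0.199]
orientation: [1.0, 0.017, 0.001, -0.0]
wrist_force: [0.6, -0.4, -0.1]
grip_width: 0.0301
```

```bash
python3 -c "
from h import *
st()
go((0.56,-0.2,.22),YW)"
```

```text
t 24.65 p [0.6127 0.1246 0.199 ] yaw 0.0344 zax [ 0.002  0.    -1.   ] F [ 0.6 -0.4 -0.1] w 0.0301 q [-0.43  0.64  0.32  1.57 -0.23  0.97  0.  ]
t 24.65 dp [-0.0798, 0.4033, -0.0264] ang [-0.0, -0.0014, 0.0003] dist 0.330 rot 0.1 q7 0.00
```

drive_tool(
  dp=[
    [-0.008,0.04,-0.02],
    [-0.018,0.09,-0.026],
    [-0.028,0.14,-0.026],
    [-0.038,0.19,-0.026],
    [-0.048,0.24,-0.026],
  ],
  angular=[
    [0,0,0],
    [0,0,0],
    [0,0,0],
    [0,0,0],
    [0,0,0],
  ],
  hand=[0.6,0.6,0.6,0.6,0.6],
)

```text
t: 25.07
ee_pos: [0.5801, -0.0702, 0.218]
orientation: [1.0, 0.018, 0.001, 0.0]
wrist_force: [0.4, -0.2, 0.6]
grip_width: 0.0515
```

drive_tool(
  dp=[
    [-0.01,0.05,0],
    [-0.02,0.1,0],
    [-0.028,0.14,0],
    [-0.032,0.16,0],
    [-0.032,0.163,0],
  ],
  angular=[
    [0,0,0],
    [0,0,0],
    [0,0,0],
    [0,0,0],
    [0,0,0],
  ],
  hand=[0.8,0.8,0.8,0.8,0.8],
)

```text
t: 25.48
ee_pos: [0.5574, -0.2062, 0.2179]
orientation: [1.0, 0.013, 0.0, 0.002]
wrist_force: [-0.5, -0.3, 0.8]
grip_width: 0.0684
```

drive_tool(
  dp=[
    [0,0,0],
    [0,0,0],
    [0,0,0],
    [0,0,0],
    [0,0,0],
  ],
  angular=[
    [0,0,0],
    [0,0,0],
    [0,0,0],
    [0,0,0],
    [0,0,0],
  ],
  hand=[0.8,0.8,0.8,0.8,0.8],
)

```text
t: 25.9
ee_pos: [0.5599, -0.1979, 0.2171]
orientation: [1.0, 0.019, 0.0, -0.0]
wrist_force: [-0.2, -0.0, 0.1]
grip_width: 0.0685
```

```bash
python3 -c "
from h import *
st()
M=model('wrist');im=r.camera('wrist');cv2.imwrite('pics/d4.png',im);np.savez('pics/d4.npz',K=M[0],R=M[1],t=M[2])
cv2.imwrite('pics/d4b.png',cv2.resize(im,(800,600),interpolation=cv2.INTER_CUBIC))"
```

```text
t 25.90 p [ 0.5599 -0.1979  0.2171] yaw 0.0375 zax [-0.     0.001 -1.   ] F [-0.2 -0.   0.1] w 0.0685 q [ 0.1   0.57  0.32  1.64 -0.21  0.96  0.54]
```

View pics/d4b.png

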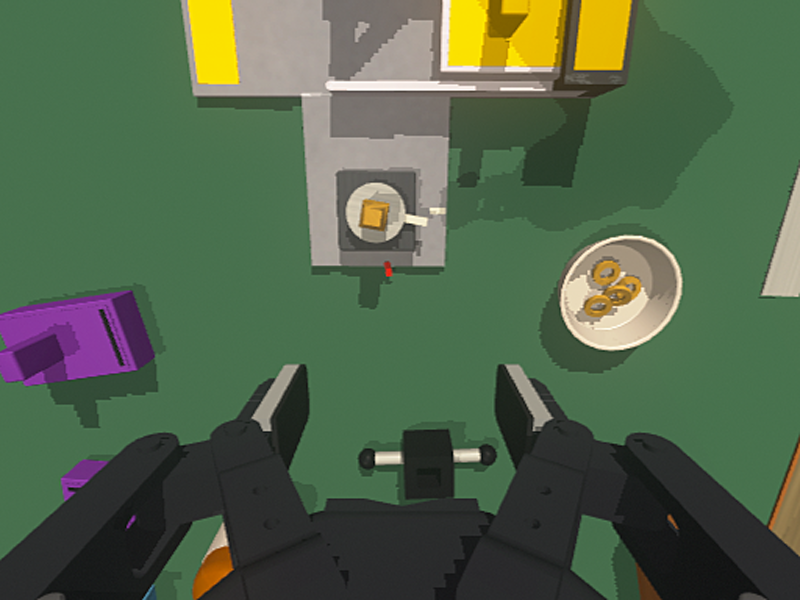

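```bash
python3 -c "
from h import *
im=cv2.imread('pics/d4.png')
cv2.imwrite('pics/e6.png',cv2.resize(im[100:185,195:295],None,fx=7,fy=7,interpolation=cv2.INTER_CUBIC))
cv2.imwrite('pics/e7.png',cv2.resize(im[265:325,220:330],None,fx=7,fy=7,interpolation=cv2.INTER_CUBIC))"
```

```text
(no output)
```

View pics/e6.png

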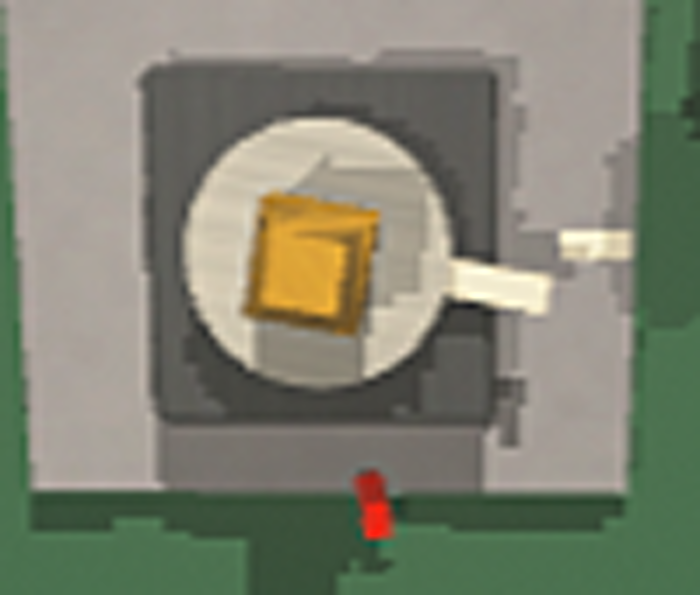

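View pics/e7.png

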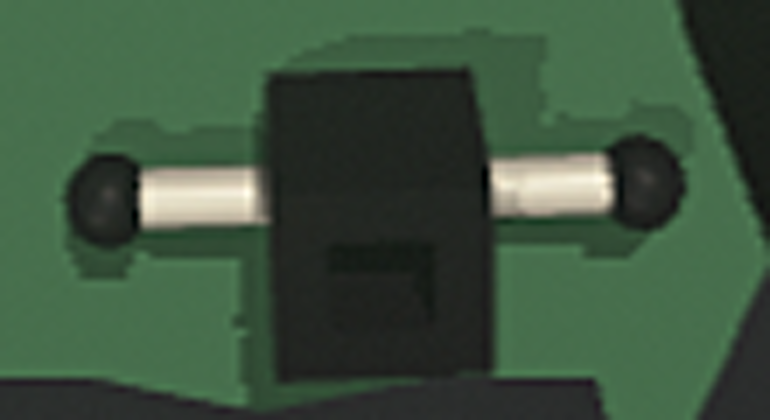

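```bash
cat > m3.py <<'E'
from h import *
d=np.load('pics/d4.npz');M=(d['K'],d['R'],d['t'])
def w(p,o,z): return ray(M,np.array(p)/7+np.array(o),z)
o=(195,100)
c=w((318,252),o,.03);print('collar',c, 'R',np.linalg.norm(w((452,252),o,.03)-w((185,252),o,.03)),'expect',P(-.07,-.2))
T=np.array([w(p,o,.062) for p in [(268,230),(348,240),(335,317),(262,307)]]);print('top',T.mean(0),[np.linalg.norm(T[i]-T[i-1]).round(4) for i in range(4)])
S=np.array([w(p,o,.054) for p in [(262,195),(378,210),(360,335),(245,315)]]);print('shaft54',S.mean(0),[np.linalg.norm(S[i]-S[i-1]).round(4) for i in range(4)])
for A in (T,S):
  for i,j in((0,1),(3,2)): v=A[j]-A[i];print('ang x',np.arctan2(v[1],v[0]))
  for i,j in((3,0),(2,1)): v=A[j]-A[i];print('ang y-90',np.arctan2(v[1],v[0])-np.pi/2)
for z in(.02,.03,.026):
  a=w((452,280),o,z);b=w((548,295),o,z);print('pointer',np.arctan2(*(b-a)[[1,0]]),np.arctan2(*(b-c)[[1,0]]))
o=(220,265)
b=[w(p,o,.011) for p in [(108,200),(640,183)]];v=b[1]-b[0]
print('handle',(b[0]+b[1])/2,np.linalg.norm(v),np.arctan2(v[1],v[0]))
E
python3 m3.py
```

```text
collar [ 0.53812329 -0.15121179  0.03      ] R 0.04424537576634471 expect [ 0.53783915 -0.15066395]
top [ 0.53788798 -0.15178823  0.062     ] [np.float64(0.0114), np.float64(0.0119), np.float64(0.0115), np.float64(0.011)]
shaft54 [ 0.53855124 -0.15108956  0.054     ] [np.float64(0.0183), np.float64(0.0177), np.float64(0.0191), np.float64(0.018)]
ang x -0.08450518892231605
ang x -0.0976307309551122
ang y-90 -0.06753313590901988
ang y-90 -0.14609628137234587
ang x -0.08806267486173137
ang x -0.13388180261175395
ang y-90 -0.1331387042364689
ang y-90 -0.11758581552754399
pointer -0.11517225618370622 -0.16760511505503028
pointer -0.11517225618370637 -0.14448459977167283
pointer -0.11517225618370716 -0.15384412020340274
handle [ 0.59000876 -0.37749875  0.011     ] 0.11220130845787393 0.07628212242953031
```

drive_tool(
  dp=[
    [0.006,0.045,0],
    [0.012,0.09,0],
    [0.018,0.135,0],
    [0.024,0.18,0],
    [0.028,0.215,0],
  ],
  angular=[
    [0,0,-0.07],
    [0,0,-0.14],
    [0,0,-0.21],
    [0,0,-0.28],
    [0,0,-0.35],
  ],
  hand=[1,1,1,1,1],
)

```text
t: 26.37
ee_pos: [0.5875, -0.3739, 0.2171]
orientation: [0.957, 0.29, -0.0, 0.001]
wrist_force: [0.2, -0.7, -0.9]
grip_width: 0.0851
```

drive_tool(
  dp=[
    [0,0,0],
    [0,0,0],
    [0,0,0],
    [0,0,0],
    [0,0,0],
  ],
  angular=[
    [0,0,-0.07],
    [0,0,-0.14],
    [0,0,-0.21],
    [0,0,-0.28],
    [0,0,-0.35],
  ],
  hand=[1,1,1,1,1],
)

```text
t: 26.78
ee_pos: [0.5879, -0.3704, 0.2169]
orientation: [0.842, 0.54, -0.0, -0.0]
wrist_force: [0.6, 0.1, 0.7]
grip_width: 0.0858
```

```bash
python3 -c "
from h import *
st()
go((0.5903,-.3773,.14),.0765+np.pi/2)"
```

```text
t 26.78 p [ 0.5879 -0.3704  0.2169] yaw 1.1402 zax [-0.  0. -1.] F [0.6 0.1 0.7] w 0.0858 q [ 0.52  0.72  0.02  1.31 -0.01  1.11  1.68]
t 26.78 dp [-0.0066, 0.0064, 0.0961] ang [-0.0003, -0.0001, -0.3228] dist 0.077 rot 29.1 q7 1.68
```

drive_tool(
  dp=[
    [-0.006,0.006,0],
    [-0.006,0.006,0],
    [-0.006,0.006,0.02],
    [-0.006,0.006,0.05],
    [-0.006,0.006,0.075],
  ],
  angular=[
    [0,0,-0.07],
    [0,0,-0.14],
    [0,0,-0.21],
    [0,0,-0.27],
    [0,0,-0.322],
  ],
  hand=[1,1,1,1,1],
)

```text
t: 27.2
ee_pos: [0.5903, -0.3769, 0.1565]
orientation: [0.68, 0.733, 0.0, 0.0]
wrist_force: [0.4, 0.1, 0.2]
grip_width: 0.0856
```

drive_tool(
  dp=[
    [0,0,0],
    [0,0,0],
    [0,0,0],
    [0,0,0],
    [0,0,0],
  ],
  angular=[
    [0,0,0],
    [0,0,0],
    [0,0,0],
    [0,0,0],
    [0,0,0],
  ],
  hand=[1,1,1,1,1],
)

```text
t: 27.62
ee_pos: [0.591, -0.3775, 0.159]
orientation: [0.682, 0.731, 0.0, 0.002]
wrist_force: [0.2, 0.5, 0.6]
grip_width: 0.0857
```

```bash
python3 -c "
from h import *
st()
go((0.5903,-.3773,.026),.0765+np.pi/2)
im=r.camera('wrist');cv2.imwrite('pics/h1.png',im)"
```

```text
t 27.62 p [ 0.591  -0.3775  0.159 ] yaw 1.6395 zax [ 0.003 -0.002 -1.   ] F [0.2 0.5 0.6] w 0.0857 q [ 0.59  0.78 -0.11  1.36  0.09  1.01  2.11]
t 27.62 dp [0.0007, -0.0013, 0.1663] ang [0.0016, 0.0013, -0.005] dist 0.133 rot 0.5 q7 2.11
```

View pics/h1.png

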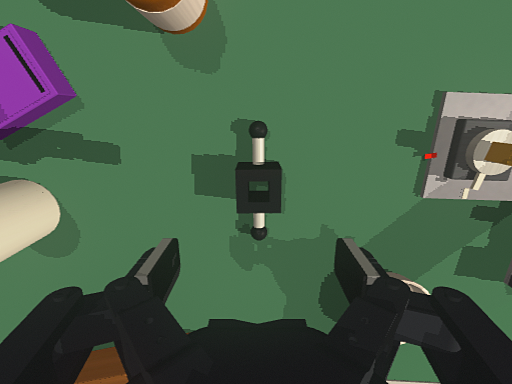

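drive_tool(
  dp=[
    [0,0,0.03],
    [0,0,0.065],
    [0,0,0.1],
    [0,0,0.125],
    [0,0,0.14],
  ],
  angular=[
    [0,0,-0.004],
    [0,0,-0.004],
    [0,0,-0.004],
    [0,0,-0.004],
    [0,0,-0.004],
  ],
  hand=[1,1,1,1,1],
)

```text
t: 28.08
ee_pos: [0.5889, -0.3765, 0.0429]
orientation: [0.68, 0.733, -0.0, -0.002]
wrist_force: [-1.3, 0.2, -0.2]
grip_width: 0.0854
```

```bash
python3 -c "
from h import *
st()
go((0.5903,-.3773,.026),.0765+np.pi/2)"
```

```text
t 28.08 p [ 0.5889 -0.3765  0.0429] yaw 1.6460 zax [-0.003  0.002 -1.   ] F [-1.3  0.2 -0.2] w 0.0854 q [ 0.59  0.91 -0.1   1.44  0.11  0.8   2.1 ]
t 28.08 dp [-0.0011, 0.0017, 0.0211] ang [-0.0019, -0.0011, -0.0008] dist 0.017 rot 0.2 q7 2.10
```

drive_tool(
  dp=[
    [0,0.001,0.01],
    [0,0.001,0.018],
    [0,0.001,0.02],
    [0,0.001,0.02],
    [0,0.001,0.02],
  ],
  angular=[
    [0,0,0],
    [0,0,0],
    [0,0,0],
    [0,0,0],
    [0,0,0],
  ],
  hand=[1,1,1,1,1],
)

```text
t: 28.5
ee_pos: [0.5916, -0.3776, 0.0305]
orientation: [0.68, 0.733, 0.0, 0.001]
wrist_force: [-0.3, -0.0, 1.3]
grip_width: 0.0856
```

drive_tool(
  dp=[
    [0,0,0],
    [0,0,0],
    [0,0,0],
    [0,0,0],
    [0,0,0],
  ],
  angular=[
    [0,0,0],
    [0,0,0],
    [0,0,0],
    [0,0,0],
    [0,0,0],
  ],
  hand=[0.3,0,0,0,0],
)

```text
t: 28.92
ee_pos: [0.5914, -0.3774, 0.0299]
orientation: [0.68, 0.733, 0.0, 0.001]
wrist_force: [0.8, -0.0, 2.4]
grip_width: 0.0431
```

```bash
python3 -c "
from h import *
st()
im=r.camera('wrist');cv2.imwrite('pics/h2.png',im)"
```

```text
t 28.92 p [ 0.5914 -0.3774  0.0299] yaw 1.6463 zax [ 0.002 -0.001 -1.   ] F [ 0.8 -0.   2.4] w 0.0431 q [ 0.59  0.93 -0.1   1.44  0.11  0.78  2.09]
```

View pics/h2.png

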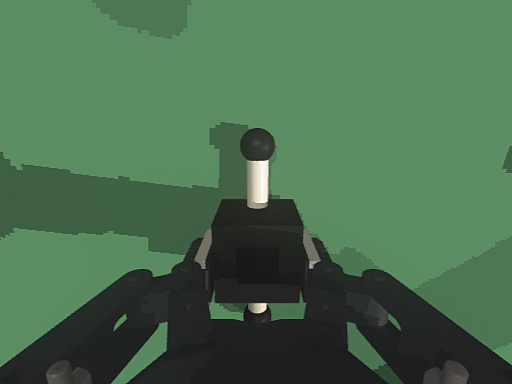

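drive_tool(
  dp=[
    [0,0,-0.02],
    [0,0,-0.05],
    [0,0,-0.085],
    [0,0,-0.115],
    [0,0,-0.13],
  ],
  angular=[
    [0,0,0],
    [0,0,0],
    [0,0,0],
    [0,0,0],
    [0,0,0],
  ],
  hand=[0,0,0,0,0],
)

```text
t: 29.38
ee_pos: [0.5917, -0.3778, 0.1359]
orientation: [0.68, 0.733, 0.0, 0.002]
wrist_force: [1.2, -1.4, -1.8]
grip_width: 0.0427
```

```bash
python3 -c "
from h import *
st()
go((0.5391,-.1514,.135),-.12+np.pi/2)"
```

```text
t 29.38 p [ 0.5917 -0.3778  0.1359] yaw 1.6461 zax [ 0.003 -0.002 -1.   ] F [ 1.2 -1.4 -1.8] w 0.0427 q [ 0.6   0.8  -0.11  1.38  0.1   0.96  2.11]
t 29.38 dp [0.2871, -0.0443, 0.0003] ang [0.0021, 0.0013, 0.1243] dist 0.232 rot 11.2 q7 2.11
```

drive_tool(
  dp=[
    [0.025,-0.004,0],
    [0.065,-0.01,0],
    [0.11,-0.017,0],
    [0.155,-0.024,0],
    [0.2,-0.031,0],
  ],
  angular=[
    [0,0,0.02],
    [0,0,0.05],
    [0,0,0.08],
    [0,0,0.11],
    [0,0,0.124],
  ],
  hand=[0,0,0,0,0],
)

```text
t: 29.8
ee_pos: [0.5524, -0.2177, 0.1319]
orientation: [0.749, 0.663, -0.001, -0.001]
wrist_force: [0.5, 0.9, -1.9]
grip_width: 0.0428
```

drive_tool(
  dp=[
    [0.04,-0.006,0],
    [0.07,-0.011,0],
    [0.082,-0.013,0],
    [0.086,-0.013,0],
    [0.086,-0.013,0],
  ],
  angular=[
    [0,0,0],
    [0,0,0],
    [0,0,0],
    [0,0,0],
    [0,0,0],
  ],
  hand=[0,0,0,0,0],
)

```text
t: 30.22
ee_pos: [0.5517, -0.1498, 0.1326]
orientation: [0.748, 0.664, -0.001, -0.0]
wrist_force: [-1.1, -0.1, -1.7]
grip_width: 0.043
```

drive_tool(
  dp=[
    [0,0,0],
    [0,0,0],
    [0,0,0],
    [0,0,0],
    [0,0,0],
  ],
  angular=[
    [0,0,0],
    [0,0,0],
    [0,0,0],
    [0,0,0],
    [0,0,0],
  ],
  hand=[0,0,0,0,0],
)

```text
t: 30.63
ee_pos: [0.5518, -0.1508, 0.133]
orientation: [0.748, 0.663, -0.0, 0.0]
wrist_force: [-1.2, 0.6, -2.4]
grip_width: 0.0432
```

```bash
python3 -c "
from h import *
st()
go((0.5391,-.1514,.135),-.12+np.pi/2)
M=model('wrist');im=r.camera('wrist');np.savez('pics/h3.npz',K=M[0],R=M[1],t=M[2]);cv2.imwrite('pics/h3.png',im)
im=r.camera('top');cv2.imwrite('pics/t3.png',cv2.resize(im[100:280,110:410],None,fx=2.6,fy=2.6,interpolation=cv2.INTER_CUBIC))"
```

```text
t 30.63 p [ 0.5518 -0.1508  0.133 ] yaw 1.4500 zax [-0. -0. -1.] F [-1.2  0.6 -2.4] w 0.0432 q [ 0.26  0.63 -0.04  1.78  0.04  0.73  1.64]
t 30.63 dp [-0.0026, -0.0157, -0.0024] ang [-0.0001, 0.0002, -0.0005] dist 0.013 rot 0.0 q7 1.64
```

View pics/h3.png

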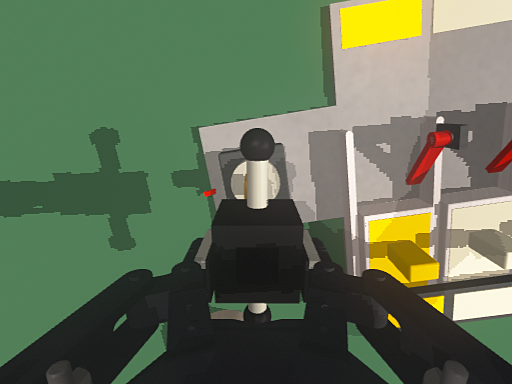

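View pics/t3.png

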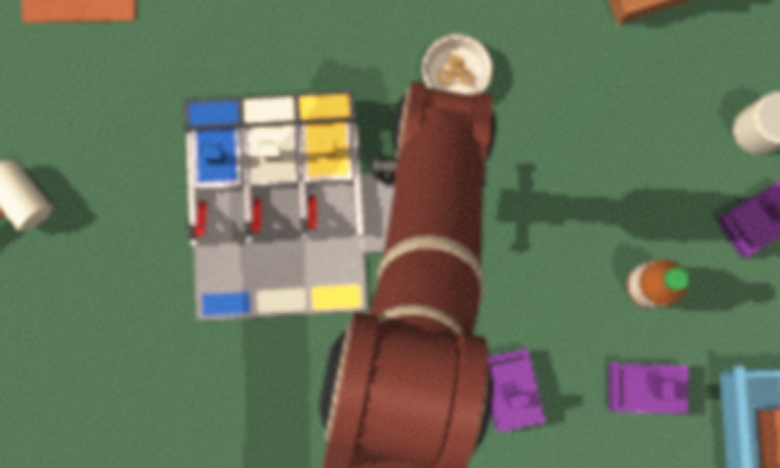

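drive_tool(
  dp=[
    [-0.0013,-0.008,0],
    [-0.0026,-0.0157,0],
    [-0.0026,-0.0157,0.01],
    [-0.0026,-0.0157,0.02],
    [-0.0026,-0.0157,0.025],
  ],
  angular=[
    [0,0,0],
    [0,0,0],
    [0,0,0],
    [0,0,0],
    [0,0,0],
  ],
  hand=[0,0,0,0,0],
)

```text
t: 31.15
ee_pos: [0.5384, -0.1503, 0.1118]
orientation: [0.748, 0.664, -0.001, -0.001]
wrist_force: [0.3, 0.2, -3.1]
grip_width: 0.0431
```

drive_tool(
  dp=[
    [0,0,0],
    [0,0,0],
    [0,0,0],
    [0,0,0],
    [0,0,0],
  ],
  angular=[
    [0,0,0],
    [0,0,0],
    [0,0,0],
    [0,0,0],
    [0,0,0],
  ],
  hand=[0,0,0,0,0],
)

```text
t: 31.57
ee_pos: [0.5395, -0.1505, 0.1134]
orientation: [0.748, 0.664, 0.0, 0.0]
wrist_force: [0.5, -0.4, -2.6]
grip_width: 0.0427
```

```bash
python3 -c "
from h import *
st()
go((0.5391,-.1514,.085),-.12+np.pi/2)
M=model('wrist');im=r.camera('wrist');np.savez('pics/h4.npz',K=M[0],R=M[1],t=M[2]);cv2.imwrite('pics/h4.png',cv2.resize(im,(800,600),interpolation=cv2.INTER_CUBIC))
im=r.camera('scene');cv2.imwrite('pics/s4.png',cv2.resize(im[130:290,180:390],None,fx=3.7,fy=3.7,interpolation=cv2.INTER_CUBIC))"
```

```text
t 31.57 p [ 0.5395 -0.1505  0.1134] yaw 1.4516 zax [ 0.001 -0.    -1.   ] F [ 0.5 -0.4 -2.6] w 0.0427 q [ 0.26  0.64 -0.04  1.83  0.04  0.66  1.65]
t 31.57 dp [-0.0012, -0.0004, 0.0355] ang [0.0004, 0.0001, 0.0005] dist 0.028 rot 0.1 q7 1.65
```

View pics/h4.png

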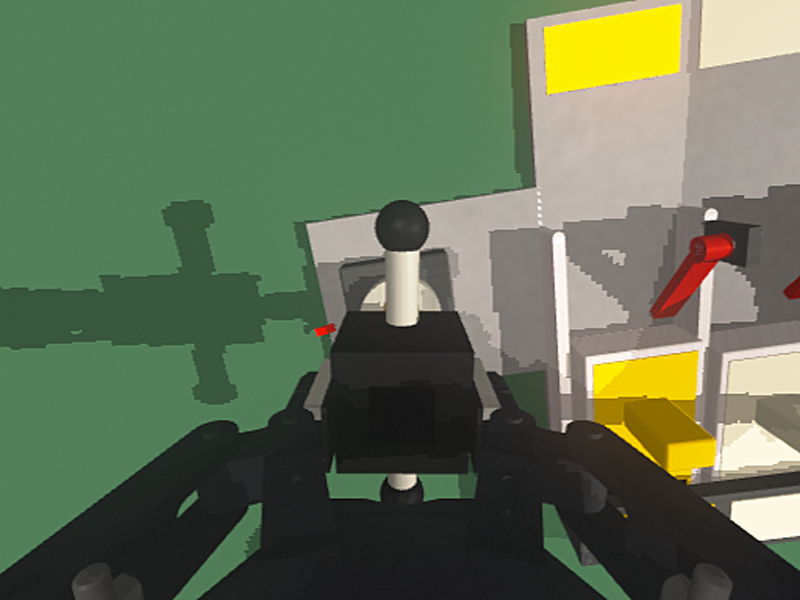

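View pics/s4.png

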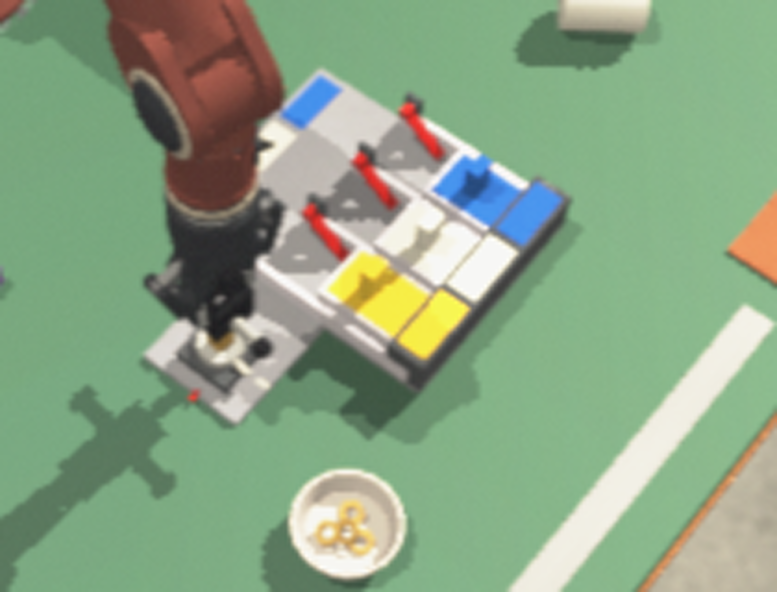

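```bash
python3 -c "
from h import *
d=np.load('pics/h4.npz');M=(d['K'],d['R'],d['t'])
a=ray(M,np.array((402,228))*.64,.0944);b=ray(M,np.array((402,490))*.64,.0944)
print(a,b,np.linalg.norm(a-b),'hub from a',a[:2]+.056*np.array([np.cos(-.119),np.sin(-.119)]))
c=[ray(M,np.array(p)*.64,.1234) for p in [(330,352),(475,352),(475,473),(335,473)]];print(np.mean(c,0),[np.linalg.norm(c[i]-c[i-1]) for i in range(4)])
"
```

```text
[ 0.48292619 -0.14396484  0.0944    ] [ 0.59210598 -0.15699905  0.0944    ] 0.10995507311075582 hub from a [ 0.53853015 -0.15061312]
[ 0.53829474 -0.15004622  0.1234    ] [np.float64(0.04375867105990465), np.float64(0.043925058416710995), np.float64(0.0438173007544374), np.float64(0.04667660073961685)]
```

drive_tool(
  dp=[
    [-0.0012,-0.0004,0.008],
    [-0.0012,-0.0004,0.016],
    [-0.0012,-0.0004,0.024],
    [-0.0012,-0.0004,0.03],
    [-0.0012,-0.0004,0.035],
  ],
  angular=[
    [0,0,0],
    [0,0,0],
    [0,0,0],
    [0,0,0],
    [0,0,0],
  ],
  hand=[0,0,0,0,0],
)

```text
t: 32.08
ee_pos: [0.5383, -0.1513, 0.084]
orientation: [0.748, 0.664, -0.0, -0.001]
wrist_force: [-0.1, 1.0, -2.0]
grip_width: 0.0433
```

```bash
python3 -c "
from h import *
st()
go((0.5390,-.1514,.062),-.12+np.pi/2)"
```

```text
t 32.08 p [ 0.5383 -0.1513  0.084 ] yaw 1.4515 zax [-0.001  0.    -1.   ] F [-0.1  1.  -2. ] w 0.0433 q [ 0.26  0.69 -0.04  1.85  0.05  0.6   1.64]
t 32.08 dp [-0.0001, 0.001, 0.0275] ang [-0.001, -0.0001, 0.0005] dist 0.022 rot 0.1 q7 1.64
```

drive_tool(
  dp=[
    [0,0.0005,0.007],
    [0,0.0005,0.014],
    [0,0.0005,0.02],
    [0,0.0005,0.025],
    [0,0.0005,0.028],
  ],
  angular=[
    [0,0,0],
    [0,0,0],
    [0,0,0],
    [0,0,0],
    [0,0,0],
  ],
  hand=[0,0,0,0,0],
)

```text
t: 32.5
ee_pos: [0.5389, -0.1514, 0.0621]
orientation: [0.748, 0.664, -0.0, -0.0]
wrist_force: [-0.0, 0.1, -2.8]
grip_width: 0.0428
```

```bash
python3 -c "
from h import *
st()
go((0.5390,-.1514,.0595),-.12+np.pi/2)"
```

```text
t 32.50 p [ 0.5389 -0.1514  0.0621] yaw 1.4516 zax [-0.001  0.    -1.   ] F [-0.   0.1 -2.8] w 0.0428 q [ 0.26  0.72 -0.04  1.86  0.05  0.55  1.64]
t 32.50 dp [-0.0, 0.0001, 0.0032] ang [-0.0005, -0.0, 0.0005] dist 0.003 rot 0.1 q7 1.64
```

drive_tool(
  dp=[
    [0,0,0.001],
    [0,0,0.002],
    [0,0,0.003],
    [0,0,0.004],
    [0,0,0.004],
  ],
  angular=[
    [0,0,0],
    [0,0,0],
    [0,0,0],
    [0,0,0],
    [0,0,0],
  ],
  hand=[0,0,0,0,0],
)

```text
t: 32.92
ee_pos: [0.5394, -0.1515, 0.0599]
orientation: [0.748, 0.664, 0.0, 0.0]
wrist_force: [-0.4, -0.2, -1.1]
grip_width: 0.043
```

```bash
python3 -c "
from h import *
st()
im=r.camera('scene');cv2.imwrite('pics/s5.png',cv2.resize(im[180:270,200:320],None,fx=6,fy=6,interpolation=cv2.INTER_CUBIC))
im=r.camera('wrist');cv2.imwrite('pics/h5.png',im)"
```

```text
t 32.92 p [ 0.5394 -0.1515  0.0599] yaw 1.4515 zax [ 0.001 -0.    -1.   ] F [-0.4 -0.2 -1.1] w 0.0430 q [ 0.26  0.73 -0.04  1.87  0.05  0.55  1.64]
```

View pics/s5.png

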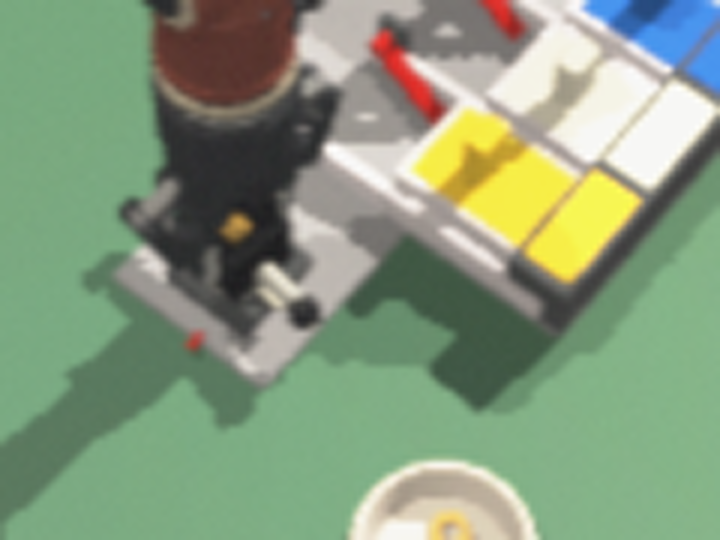

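View pics/h5.png

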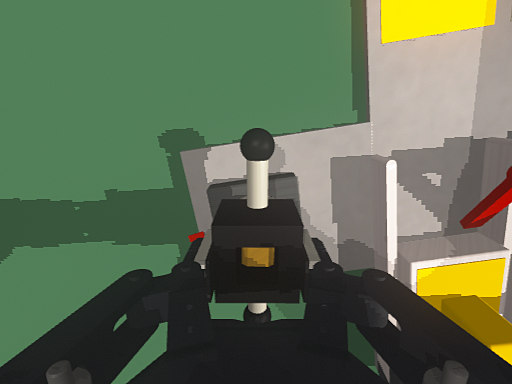

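drive_tool(
  dp=[
    [0,0,0.001],
    [0,0,0.0012],
    [-0.0002,0,0.0012],
    [-0.0003,0,0.0012],
    [-0.0004,0,0.0012],
  ],
  angular=[
    [0,0,0],
    [0,0,0.03],
    [0,0,0.07],
    [0,0,0.12],
    [0,0,0.17],
  ],
  hand=[0,0,0,0,0],
)

```text
t: 33.43
ee_pos: [0.5396, -0.152, 0.0598]
orientation: [0.831, 0.557, 0.0, 0.001]
wrist_force: [-1.9, -0.4, 5.9]
grip_width: 0.0427
```

```bash
python3 -c "
from h import *
st();print(r.read_state()['torque'])"
```

```text
t 33.43 p [ 0.5396 -0.152   0.0598] yaw 1.1811 zax [ 0.001 -0.    -1.   ] F [-1.9 -0.4  5.9] w 0.0427 q [ 0.21  0.73  0.03  1.87 -0.04  0.55  1.46]
[0.03432066 0.34414266 0.07793485]
```

drive_tool(
  dp=[
    [-0.0001,0,-0.0003],
    [-0.0003,0,-0.0003],
    [-0.0004,-0.0001,-0.0003],
    [-0.0005,-0.0001,-0.0003],
    [-0.0006,-0.0002,-0.0003],
  ],
  angular=[
    [0,0,0.06],
    [0,0,0.12],
    [0,0,0.18],
    [0,0,0.24],
    [0,0,0.3],
  ],
  hand=[0,0,0,0,0],
)

```text
t: 33.85
ee_pos: [0.5389, -0.1521, 0.0598]
orientation: [0.938, 0.347, 0.0, 0.0]
wrist_force: [-2.8, 0.4, 4.4]
grip_width: 0.0433
```

```bash
python3 -c "
from h import *
st();print(r.read_state()['torque'])"
```

```text
t 33.85 p [ 0.5389 -0.1521  0.0598] yaw 0.7095 zax [ 0.001  0.    -1.   ] F [-2.8  0.4  4.4] w 0.0433 q [ 0.13  0.73  0.16  1.87 -0.21  0.55  1.14]
[0.11843353 0.39935578 0.08391803]
```

drive_tool(
  dp=[
    [-0.0001,0,0],
    [-0.0003,0,0],
    [-0.0004,-0.0001,0],
    [-0.0005,-0.0001,0],
    [-0.0006,-0.0002,0],
  ],
  angular=[
    [0,0,0.06],
    [0,0,0.12],
    [0,0,0.18],
    [0,0,0.24],
    [0,0,0.29],
  ],
  hand=[0,0,0,0,0],
)

```text
t: 34.27
ee_pos: [0.5385, -0.152, 0.0598]
orientation: [0.992, 0.127, 0.0, -0.0]
wrist_force: [-1.3, 0.1, 4.4]
grip_width: 0.0429
```

```bash
python3 -c "
from h import *
st();print(r.read_state()['torque'])"
```

```text
t 34.27 p [ 0.5385 -0.152   0.0598] yaw 0.2545 zax [ 0.001  0.001 -1.   ] F [-1.3  0.1  4.4] w 0.0429 q [ 0.06  0.75  0.28  1.87 -0.36  0.57  0.83]
[0.12608766 0.41559785 0.11325768]
```

drive_tool(
  dp=[
    [0,0,0],
    [0,0,0],
    [-0.0001,0,0],
    [-0.0001,0,0],
    [-0.0001,0,0],
  ],
  angular=[
    [0,0,0.02],
    [0,0,0.04],
    [0,0,0.06],
    [0,0,0.075],
    [0,0,0.09],
  ],
  hand=[0,0,0,0,0],
)

```text
t: 34.68
ee_pos: [0.5384, -0.152, 0.0598]
orientation: [0.998, 0.058, 0.0, -0.0]
wrist_force: [-1.5, 0.6, 4.5]
grip_width: 0.0432
```

```bash
python3 -c "
from h import *
st();print(r.read_state()['torque'])"
```

```text
t 34.68 p [ 0.5384 -0.152   0.0598] yaw 0.1164 zax [ 0.001  0.001 -1.   ] F [-1.5  0.6  4.5] w 0.0432 q [ 0.03  0.75  0.32  1.88 -0.4   0.58  0.73]
[0.11893574 0.47576581 0.06483319]
```

drive_tool(
  dp=[
    [0,0,0],
    [0,0,0],
    [0,0,0],
    [0,0,0],
    [0,0,0],
  ],
  angular=[
    [0,0,0.015],
    [0,0,0.03],
    [0,0,0.045],
    [0,0,0.055],
    [0,0,0.06],
  ],
  hand=[0,0,0,0,0],
)

```text
t: 35.1
ee_pos: [0.5385, -0.1517, 0.0598]
orientation: [1.0, 0.011, 0.0, -0.001]
wrist_force: [-2.6, 1.2, 5.7]
grip_width: 0.0427
```

```bash
python3 -c "
from h import *
st();print(r.read_state()['torque'])
im=r.camera('wrist');cv2.imwrite('pics/h6.png',im)"
```

```text
t 35.10 p [ 0.5385 -0.1517  0.0598] yaw 0.0229 zax [ 0.001  0.001 -1.   ] F [-2.6  1.2  5.7] w 0.0427 q [ 0.02  0.75  0.35  1.88 -0.44  0.59  0.67]
[0.21962631 0.35330849 0.12070583]
```

View pics/h6.png

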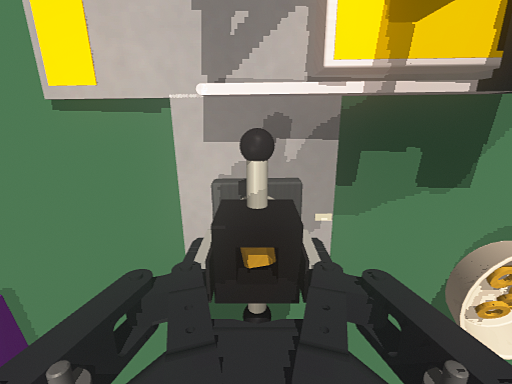

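drive_tool(
  dp=[
    [0,0,0],
    [0,0,0],
    [0,0,0],
    [0,0,0],
    [0,0,0],
  ],
  angular=[
    [0,0,0.01],
    [0,0,0.02],
    [0,0,0.03],
    [0,0,0.035],
    [0,0,0.04],
  ],
  hand=[0,0,0,0,0],
)

```text
t: 35.57
ee_pos: [0.5386, -0.1516, 0.0599]
orientation: [1.0, -0.018, 0.0, -0.0]
wrist_force: [-1.3, 1.2, 5.4]
grip_width: 0.043
```

```bash
python3 -c "
from h import *
st();print(r.read_state()['torque'])
im=r.camera('wrist');cv2.imwrite('pics/h7.png',im[150:340,150:370])"
```

```text
t 35.57 p [ 0.5386 -0.1516  0.0599] yaw -0.0365 zax [ 0.001  0.001 -1.   ] F [-1.3  1.2  5.4] w 0.0430 q [ 0.01  0.76  0.36  1.88 -0.45  0.59  0.63]
[0.18447164 0.3837196  0.62714762]
```

View pics/h7.png

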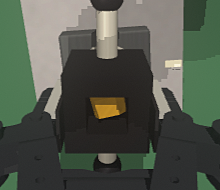

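drive_tool(
  dp=[
    [0,0,0],
    [0,0,0],
    [0,0,0],
    [0,0,0],
    [0,0,0],
  ],
  angular=[
    [0,0,-0.01],
    [0,0,-0.02],
    [0,0,-0.02],
    [0,0,-0.02],
    [0,0,-0.02],
  ],
  hand=[0,0,0.8,0.8,0.8],
)

```text
t: 36.03
ee_pos: [0.5385, -0.1525, 0.0589]
orientation: [1.0, -0.005, 0.0, 0.0]
wrist_force: [0.1, -0.8, 0.0]
grip_width: 0.0683
```

drive_tool(
  dp=[
    [0,0,0],
    [0,0,-0.02],
    [0,0,-0.05],
    [0,0,-0.09],
    [0,0,-0.13],
  ],
  angular=[
    [0,0,0],
    [0,0,0],
    [0,0,0],
    [0,0,0],
    [0,0,0],
  ],
  hand=[0.8,0.8,0.8,0.8,0.8],
)

```text
t: 36.45
ee_pos: [0.5376, -0.1523, 0.1633]
orientation: [1.0, -0.005, -0.001, -0.0]
wrist_force: [0.6, 0.2, -0.2]
grip_width: 0.0681
```

drive_tool(
  dp=[
    [0,0.02,-0.03],
    [0,0.04,-0.06],
    [0,0.06,-0.08],
    [0,0.075,-0.1],
    [0,0.08,-0.1],
  ],
  angular=[
    [0,0,0],
    [0,0,0],
    [0,0,0],
    [0,0,0],
    [0,0,0],
  ],
  hand=[0.8,0.8,0.8,0.8,0.8],
)

```text
t: 36.87
ee_pos: [0.5386, -0.2204, 0.2465]
orientation: [1.0, -0.007, 0.003, 0.002]
wrist_force: [0.2, -0.5, -0.9]
grip_width: 0.0682
```

```bash
python3 -c "
from h import *
st()
M=model('wrist');im=r.camera('wrist');cv2.imwrite('pics/k1.png',im);np.savez('pics/k1.npz',K=M[0],R=M[1],t=M[2])
cv2.imwrite('pics/k1b.png',cv2.resize(im,(800,600),interpolation=cv2.INTER_CUBIC))"
```

```text
t 36.87 p [ 0.5386 -0.2204  0.2465] yaw -0.0130 zax [ 0.007 -0.005 -1.   ] F [ 0.2 -0.5 -0.9] w 0.0682 q [ 0.04  0.54  0.5   1.65 -0.3   1.02  0.62]
```

View pics/k1b.png

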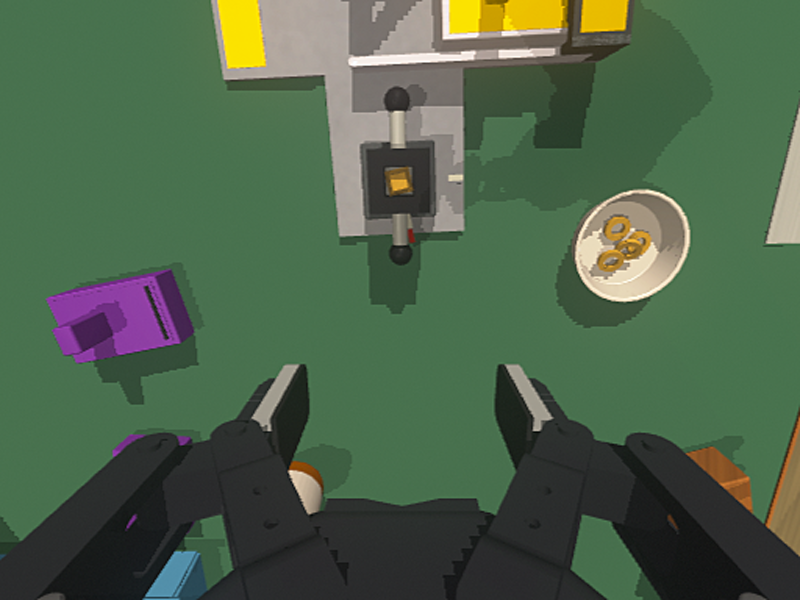

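```bash
python3 -c "
from h import *
im=cv2.imread('pics/k1.png')
cv2.imwrite('pics/k2.png',cv2.resize(im[85:145,220:300],None,fx=9,fy=9,interpolation=cv2.INTER_CUBIC))
cv2.imwrite('pics/k3.png',cv2.resize(im[50:175,220:300],None,fx=4.7,fy=4.7,interpolation=cv2.INTER_CUBIC))"
```

```text
(no output)
```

View pics/k2.png

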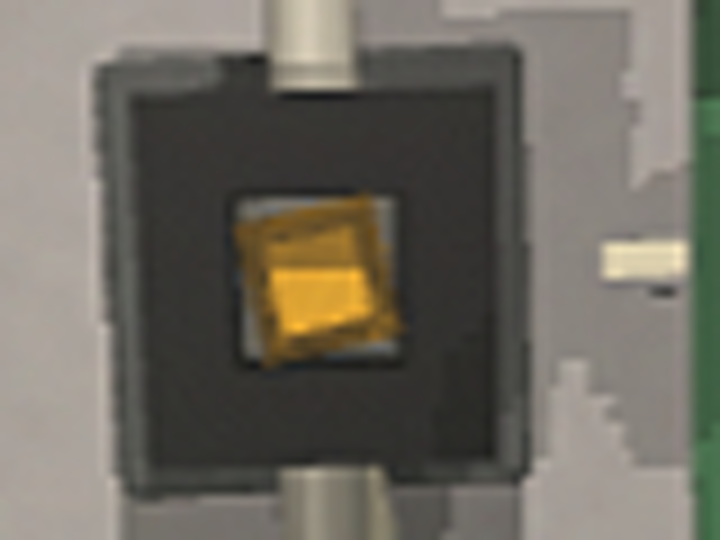

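View pics/k3.png

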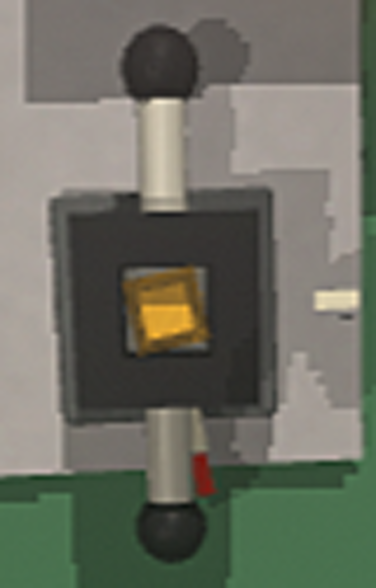

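```bash
python3 -c "
from h import *
d=np.load('pics/k1.npz');M=(d['K'],d['R'],d['t'])
w=lambda p,o,f,z: ray(M,np.array(p)/f+np.array(o),z)
a=w((160,63),(220,50),4.7,.041);b=w((171,527),(220,50),4.7,.041);v=b-a
print('handle',(a+b)/2,np.linalg.norm(v),np.arctan2(v[1],v[0])+np.pi/2)
S=np.array([w(p,(220,85),9,.054) for p in [(237,230),(368,197),(400,332),(268,363)]]);print(S.mean(0),[np.linalg.norm(S[i]-S[i-1]).round(4) for i in range(4)])
for i,j in((0,1),(3,2)): v=S[j]-S[i];print('ang x',np.arctan2(v[1],v[0]))
for i,j in((3,0),(2,1)): v=S[j]-S[i];print('ang y-90',np.arctan2(v[1],v[0])-np.pi/2)
H=np.array([w(p,(220,85),9,.07) for p in [(130,95),(495,92),(498,462),(150,468)]]);print('hubtop',H.mean(0),[np.linalg.norm(H[i]-H[i-1]).round(4) for i in range(4)])
for i,j in((0,1),(3,2)): v=H[j]-H[i];print('hub x',np.arctan2(v[1],v[0]))
for i,j in((3,0),(2,1)): v=H[j]-H[i];print('hub y-90',np.arctan2(v[1],v[0])-np.pi/2)
go((.5385,-.1525,.15),0.0);go((.5385,-.1525,.0595),0.0)
"
```

```text
handle [ 0.537991   -0.15116694  0.041     ] 0.11346599927821319 0.00983571650927928
[ 0.53808877 -0.15196107  0.054     ] [np.float64(0.0169), np.float64(0.0171), np.float64(0.0171), np.float64(0.0175)]
ang x 0.22246421431315233
ang x 0.2103785822983694
ang y-90 0.21514713027005494
ang y-90 0.2352534361242351
hubtop [ 0.5381097  -0.15195714  0.07      ] [np.float64(0.0437), np.float64(0.0435), np.float64(0.0433), np.float64(0.0433)]
hub x -0.0051071836735014295
hub x 0.0033706817572528905
hub y-90 0.019072423775207348
hub y-90 0.015627999105940704
t 36.92 dp [-0.0006, -0.084, 0.1177] ang [0.002, -0.0022, -0.0082] dist 0.116 rot 0.8 q7 0.62
t 36.92 dp [-0.001, -0.0844, 0.2308] ang [0.002, -0.0022, -0.0082] dist 0.197 rot 0.8 q7 0.62
```

drive_tool(
  dp=[
    [0,-0.03,0],
    [-0.0005,-0.06,0],
    [-0.001,-0.0845,0.02],
    [-0.001,-0.0845,0.06],
    [-0.001,-0.0845,0.1],
  ],
  angular=[
    [0,0,-0.01],
    [0,0,-0.01],
    [0,0,-0.012],
    [0,0,-0.012],
    [0,0,-0.012],
  ],
  hand=[0.85,0.85,0.85,0.85,0.85],
)

```text
t: 37.33
ee_pos: [0.5379, -0.145, 0.1612]
orientation: [1.0, 0.007, 0.0, -0.001]
wrist_force: [0.0, -0.8, -0.4]
grip_width: 0.0728
```

drive_tool(
  dp=[
    [0,0,0],
    [0,0,0],
    [0,0,0],
    [0,0,0.02],
    [0,0,0.04],
  ],
  angular=[
    [0,0,0],
    [0,0,0],
    [0,0,0],
    [0,0,0],
    [0,0,0],
  ],
  hand=[0.85,0.85,0.85,0.85,0.85],
)

```text
t: 37.75
ee_pos: [0.5397, -0.1499, 0.1334]
orientation: [1.0, 0.005, 0.003, 0.001]
wrist_force: [0.5, 0.1, -0.0]
grip_width: 0.0726
```

```bash
python3 -c "
from h import *
st()
go((.5382,-.1517,.06),0.008)"
```

```text
t 37.75 p [ 0.5397 -0.1499  0.1334] yaw 0.0090 zax [ 0.007 -0.002 -1.   ] F [ 0.5  0.1 -0. ] w 0.0726 q [-0.04  0.65  0.42  1.83 -0.38  0.73  0.6 ]
t 37.75 dp [-0.0025, 0.0021, 0.0917] ang [0.0013, -0.0043, 0.0007] dist 0.073 rot 0.4 q7 0.60
```

drive_tool(
  dp=[
    [-0.0015,0.002,0.02],
    [-0.002,0.002,0.04],
    [-0.002,0.002,0.06],
    [-0.002,0.002,0.078],
    [-0.002,0.002,0.088],
  ],
  angular=[
    [0,0,0],
    [0,0,0],
    [0,0,0],
    [0,0,0],
    [0,0,0],
  ],
  hand=[0.85,0.85,0.85,0.85,0.85],
)

```text
t: 38.17
ee_pos: [0.5367, -0.1508, 0.0608]
orientation: [1.0, 0.005, 0.001, 0.0]
wrist_force: [-0.3, 0.2, 0.2]
grip_width: 0.0728
```

```bash
python3 -c "
from h import *
st()
go((.5382,-.1517,.06),0.008)"
```

```text
t 38.17 p [ 0.5367 -0.1508  0.0608] yaw 0.0091 zax [ 0.002 -0.    -1.   ] F [-0.3  0.2  0.2] w 0.0728 q [ 0.01  0.75  0.35  1.88 -0.44  0.58  0.66]
t 38.17 dp [0.0018, 0.0011, 0.001] ang [0.0003, -0.0012, 0.0007] dist 0.002 rot 0.1 q7 0.66
```

Close on the hub, centre, then turn back within the play.

drive_tool(
  dp=[
    [0.0016,0.001,0.0005],
    [0.0016,0.001,0.0005],
    [0.0016,0.001,0.0005],
    [0.0016,0.001,0.0005],
    [0.0016,0.001,0.0005],
  ],
  angular=[
    [0,0,0],
    [0,0,0],
    [0,0,0],
    [0,0,0],
    [0,0,0],
  ],
  hand=[0.85,0.4,0,0,0],
)

```text
t: 38.58
ee_pos: [0.5385, -0.1517, 0.0617]
orientation: [1.0, 0.005, 0.002, 0.001]
wrist_force: [-0.5, 0.6, 5.9]
grip_width: 0.0432
```

```bash
python3 -c "
from h import *
st();print(r.read_state()['torque'])"
```

```text
t 38.58 p [ 0.5385 -0.1517  0.0617] yaw 0.0096 zax [ 0.004 -0.001 -1.   ] F [-0.5  0.6  5.9] w 0.0432 q [ 0.01  0.75  0.35  1.88 -0.44  0.59  0.66]
[-0.03462507  0.05845786 -0.02298708]
```

drive_tool(
  dp=[
    [0,0,0],
    [0,0,0],
    [0,0,0],
    [0,0,0],
    [0,0,0],
  ],
  angular=[
    [0,0,-0.02],
    [0,0,-0.045],
    [0,0,-0.07],
    [0,0,-0.085],
    [0,0,-0.085],
  ],
  hand=[0,0,0,0,0],
)

```text
t: 39.0
ee_pos: [0.5382, -0.1511, 0.0616]
orientation: [0.997, 0.072, 0.001, 0.0]
wrist_force: [-1.7, -0.2, 6.9]
grip_width: 0.0432
```

```bash
python3 -c "
from h import *
st();print(r.read_state()['torque'])
im=r.camera('wrist');cv2.imwrite('pics/h8.png',im[150:340,150:370])"
```

```text
t 39.00 p [ 0.5382 -0.1511  0.0616] yaw 0.1442 zax [ 0.003  0.    -1.   ] F [-1.7 -0.2  6.9] w 0.0432 q [ 0.04  0.75  0.32  1.88 -0.4   0.58  0.75]
[0.19963105 0.16903912 0.02696249]
```

Torque is near zero, so the handle moved in the play only. Release and rise straight up.

drive_tool(
  dp=[
    [0,0,0],
    [0,0,0],
    [0,0,0],
    [0,0,0],
    [0,0,0],
  ],
  angular=[
    [0,0,0],
    [0,0,0],
    [0,0,0],
    [0,0,0],
    [0,0,0],
  ],
  hand=[0,0.85,0.85,0.85,0.85],
)

```text
t: 39.47
ee_pos: [0.5369, -0.1511, 0.0598]
orientation: [0.997, 0.071, -0.0, -0.0]
wrist_force: [-0.5, -0.3, -0.8]
grip_width: 0.0727
```

drive_tool(
  dp=[
    [0,0,0],
    [0,0,-0.02],
    [0,0,-0.05],
    [0,0,-0.09],
    [0,0,-0.13],
  ],
  angular=[
    [0,0,0],
    [0,0,0],
    [0,0,0],
    [0,0,0],
    [0,0,0],
  ],
  hand=[0.85,0.85,0.85,0.85,0.85],
)

```text
t: 39.88
ee_pos: [0.5364, -0.151, 0.1644]
orientation: [0.997, 0.071, -0.001, -0.0]
wrist_force: [0.8, 0.4, -0.7]
grip_width: 0.0723
```

drive_tool(
  dp=[
    [0,0.02,-0.03],
    [0,0.04,-0.06],
    [0,0.06,-0.08],
    [0,0.075,-0.1],
    [0,0.08,-0.1],
  ],
  angular=[
    [0,0,0],
    [0,0,0],
    [0,0,0],
    [0,0,0],
    [0,0,0],
  ],
  hand=[0.85,0.85,0.85,0.85,0.85],
)

```text
t: 40.3
ee_pos: [0.5474, -0.2183, 0.2476]
orientation: [0.998, 0.07, 0.003, 0.003]
wrist_force: [1.3, -0.4, 1.1]
grip_width: 0.0724
```

drive_tool(
  dp=[
    [0,0,0],
    [0,0,0],
    [0,0,0],
    [0,0,0],
    [0,0,0],
  ],
  angular=[
    [0,0,0],
    [0,0,0],
    [0,0,0],
    [0,0,0],
    [0,0,0],
  ],
  hand=[0.85,0.85,0.85,0.85,0.85],
)

```text
t: 40.72
ee_pos: [0.546, -0.2133, 0.243]
orientation: [0.997, 0.072, -0.001, -0.001]
wrist_force: [0.5, 0.1, 0.8]
grip_width: 0.0729
```

```bash
python3 -c "
from h import *
st()
M=model('wrist');im=r.camera('wrist');cv2.imwrite('pics/l1.png',im);np.savez('pics/l1.npz',K=M[0],R=M[1],t=M[2])
cv2.imwrite('pics/l1b.png',cv2.resize(im,(800,600),interpolation=cv2.INTER_CUBIC))
cv2.imwrite('pics/l2.png',cv2.resize(im[85:155,210:300],None,fx=8,fy=8,interpolation=cv2.INTER_CUBIC))
im=r.camera('scene');cv2.imwrite('pics/l3.png',cv2.resize(im[100:300,130:400],None,fx=2.9,fy=2.9,interpolation=cv2.INTER_CUBIC))"
```

```text
t 40.72 p [ 0.546  -0.2133  0.243 ] yaw 0.1443 zax [-0.002  0.001 -1.   ] F [0.5 0.1 0.8] w 0.0729 q [ 0.06  0.55  0.44  1.63 -0.27  1.02  0.73]
```

View pics/l1b.png

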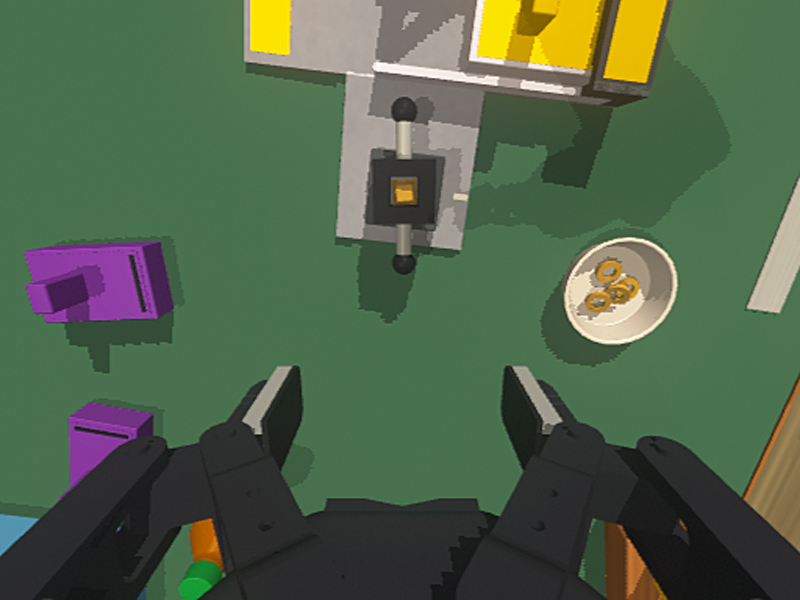

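View pics/l2.png

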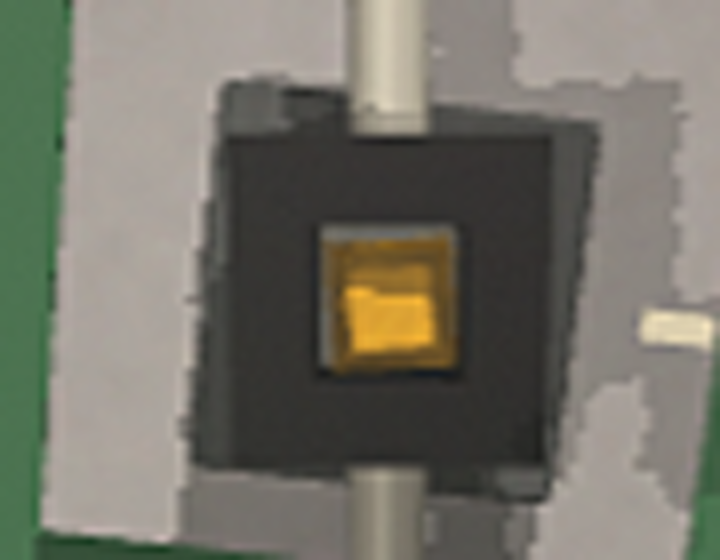

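View pics/l3.png

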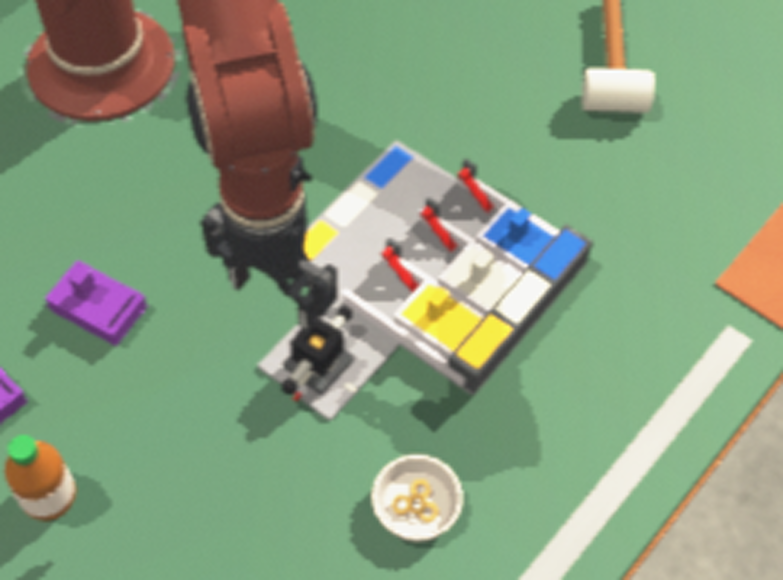

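```bash
python3 -c "
from h import *
d=np.load('pics/l1.npz');M=(d['K'],d['R'],d['t'])
w=lambda p,z,o=(210,85),f=8: ray(M,np.array(p)/f+np.array(o),z)
S=np.array([w(p,.054) for p in [(323,240),(453,237),(459,362),(338,370)]]);print('shaft',S.mean(0),[np.linalg.norm(S[i]-S[i-1]).round(4) for i in range(4)])
for i,j in((0,1),(3,2)): v=S[j]-S[i];print('ang x',np.arctan2(v[1],v[0]))
for i,j in((3,0),(2,1)): v=S[j]-S[i];print('ang y-90',np.arctan2(v[1],v[0])-np.pi/2)
H=np.array([w(p,.07) for p in [(232,140),(553,137),(550,465),(232,465)]]);print('hubtop',H.mean(0),[np.linalg.norm(H[i]-H[i-1]).round(4) for i in range(4)])
for i,j in((0,1),(3,2)): v=H[j]-H[i];print('hub x',np.arctan2(v[1],v[0]))
for i,j in((3,0),(2,1)): v=H[j]-H[i];print('hub y-90',np.arctan2(v[1],v[0])-np.pi/2)
a=w((404,110),.041,(0,0),1.5625);b=w((404,264),.041,(0,0),1.5625);v=b-a;print('balls',(a+b)/2,np.linalg.norm(v),np.arctan2(v[1],v[0])+np.pi/2)
"
```

```text
shaft [ 0.53838493 -0.15131991  0.054     ] [np.float64(0.0182), np.float64(0.0185), np.float64(0.0174), np.float64(0.0176)]
ang x 0.16648039085433658
ang x 0.208966780623049
ang y-90 0.2570607729473813
ang y-90 0.2048749296708927
hubtop [ 0.5380604 -0.1511523  0.07     ] [np.float64(0.043), np.float64(0.0429), np.float64(0.0433), np.float64(0.0444)]
hub x 0.15304665246777782
hub x 0.14468270167688585
hub y-90 0.12497392920478934
hub y-90 0.15881172533464682
balls [ 0.53769767 -0.15112492  0.041     ] 0.11382954734309267 0.14618024786734285
```

```bash
python3 -c "
from h import *
im=r.camera('top');cv2.imwrite('pics/z.png',cv2.resize(im[100:280,110:410],None,fx=2.6,fy=2.6,interpolation=cv2.INTER_CUBIC))
M=model('top')
for c in ['blue','yellow']:
  for b in blobs(im,c)[1]:
    print(c,b[0],b[1],inP(ray(M,b[0],.034)).round(4))"
```

```text
blue [191.5 143.2] 134 [0.0789 0.08  ]
blue [192.8 159. ] 240 [0.0207 0.0777]
blue [196.6 216.4] 98 [-0.1851  0.0726]
blue [510.5 245.6] 36 [-0.3531 -1.0165]
yellow [366.1  84.6] 70 [ 0.2623 -0.5705]
yellow [234.4 140.5] 192 [ 0.0797 -0.0745]
yellow [234.7 157.7] 331 [ 0.0166 -0.0721]
yellow [235.7 213.7] 92 [-0.1839 -0.0647]
```

View pics/z.png

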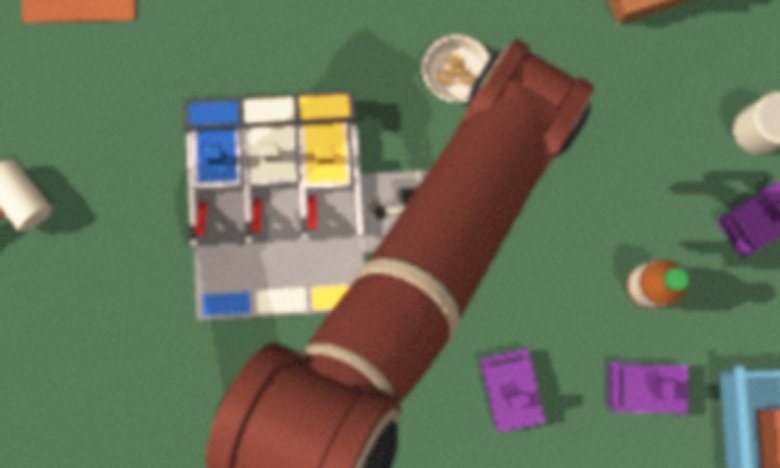

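The three blocks are home with catches down, the handle is on and turned to its stop, and the robot is clear. Handing in.

```bash
python3 -c "
from h import *
print(r.close_job())"
```

```text
the job is handed in; nothing more can be done
None
```

All three blocks (yellow, white, blue) are in their own colour's lanes, front edge first. The handle is on the spindle and turned clockwise to the stop, and the job is handed in at about 41 s. `close_job` gave no verdict.

**Blocks:** In the last top and scene pictures all three sit at the closed end with the red catches down behind them. I released each rib at about x = 13 to 14 mm in the press.

**Handle and spindle:** The handle's hub is within about 1 mm of the spindle axis and rested freely after release. Its height on the collar was only checked roughly, from the hub's apparent size in the picture. The stop showed as a rise in wrist moment to 0.63 N m, and the pointer met the red mark. The shaft angle gives a spindle turn of about 1.40 rad.

**One check disagreed on the way:** After the first release the handle stood about 0.2 rad off the shaft, at the limit of the allowed angle. The play was larger than the 0.1 rad stated. I gripped it again and turned it back about 0.13 rad within the play, without moving the spindle. It now stands about 0.06 rad off.

**Bystanders:** The bottle, dish and mallet look unmoved in the pictures. I never went near the mallet or the purple look-alikes.

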